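# Slide the well plate onto the reader's narrow carriage and send it home

### The job

Load the opened plate reader: draw the carriage right up to the loading deck, slide the white well plate off the deck onto the carriage's narrow bar so that it lies centred and square on it, then move the carriage with the plate on it fully home under the read head and let go. Keep the plate level, never let it tip or fall, and leave the bottle, jar, tip box and screwdriver where they are.

Things in the scene. Friction and masses are not known exactly. Their poses are not given: they have to be found in the camera images.
- reader: Opened plate reader fixed to the bench, dark metal. Its axes are level: +y runs from the carriage towards the deck, +x is the side away from the robot (turned up to 0.2 rad). Origin at bench level under the middle of the deck's edge that faces the carriage. Its base slab spans x -130..130, y -260..200 mm, 12 mm thick.
- deck_mid (a point): Centre of the top of the black loading deck: a flat slab without rims, 220 mm along the reader's x by 200 mm along y, top at z 55 mm, 10 mm thick, on four legs. In the reader's frame it spans x -110..110, y 0..200 mm. Axes as the reader's.
- head_tip (a point): Underside of the free end of the read head's arm, above the home place, at reader x -10, y -157, z 90 mm. The arm runs from here along +x to x 132, is 30 mm wide and 25 mm thick (top at z 115); its column stands at x 102..132, y -177..-137. The plate passes under the arm with 20 mm to spare.
- screw_end (a point): Home end of the lead screw, which runs along the reader's y at x 88, z 30 mm, below the plate. Beyond it: an end bracket across the base at y -241, up to z 42, and a motor, x 67..109, y -292..-252, up to z 54 mm.
- carriage (a joint): Slide position of the carriage in m: 0 = docked, its stop beside the deck; 0.11 = home, its stop under the read head. It grows along the reader's -y. Dry friction about 3 N (more than the plate's drag on it, so it stays put when left or when the plate slides over it); no spring.
- bar_top (a point): Centre of the top face of the carriage's bar, aluminium, 110 mm along x, only 30 mm along y, top at z 54 mm (1 mm below the deck). Axes as the reader's. In the reader's frame at x 0, y -0.047 minus the joint value. Docked, there is a 32 mm gap between the deck's edge and the bar. The bar has no rims or clips: the plate lies on it loosely and overhangs it.
- pin_top (a point): Top of the carriage's upright steel pin, 10 mm diameter, z 105 mm; the pin rises from z 38 and stands 90 mm from the bar's centre on the robot's side (reader's -x). Can be pinched or pushed to move the carriage both ways.
- plate: White 96-well plate, rigid, flat-bottomed, 127 mm (own x) by 85 mm (own y) by 14 mm high, about 0.15 kg, too wide to grip. Origin at the centre of its underside, z up. Starts lying turned on the deck (own x within 0.5 rad of the reader's x). Slides with moderate friction.
- bottle: Amber bottle, 60 mm diameter, 150 mm tall, standing on the bench on the far side of the deck. Origin at the centre of its foot. Leave alone.
- jar: White jar, 44 mm diameter, 85 mm tall, standing on the bench beyond the deck's outer (+y) edge. Origin at the centre of its foot. Leave alone.
- tipbox: Grey box with clear lid, 80 by 115 by 70 mm high, on the bench off the outer corner of the deck on the robot's side. Origin at the centre of its underside. Leave alone.
- driver: Screwdriver, 160 mm long, lying on the bench past the home end of the reader. Origin under its middle. Leave alone.
There are look-alikes about, which are no part of the job. Several things have the shape of the plate; the one meant has the colours described above.

How it is judged (in metres and radians):
On the way, in this order (a step that is already met when the one before it is completed fails the run):
1. the carriage is drawn up to the deck (within 5 mm of its docked stop) (value of joint carriage below 0.005 m), for 0.1 s.
2. the plate lies level, centred and square on the bar (x of plate in the frame of bar_top between -0.008 and 0.008 m and y of plate in the frame of bar_top between -0.008 and 0.008 m and z of plate in the frame of bar_top between -0.003 and 0.003 m and angle between plate's own z axis and vertical below 0.04 rad and angle between the x axis of plate and the x axis of reader, either way round below 0.1 rad), for 0.2 s.
At the end, for the whole second after the job is handed in: The carriage is home (joint above 0.104 m) and the plate rests on its bar: centre within 8 mm of the bar's centre along x and along y, underside within 3 mm of the bar's top, level within 0.04 rad, square within 0.1 rad, at rest (all of step 2 and value of joint carriage above 0.104 m and linear speed of plate below 0.01 m/s); the robot touches nothing.
It fails at once if the plate tips by more than 0.2 rad or falls (angle between plate's own z axis and vertical above 0.2 rad or height (world z) of plate below 0.045 m).
It fails at once if the amber bottle is moved by more than 20 mm or toppled (distance of bottle from where it was at the start of the episode above 0.02 m or angle between bottle's own z axis and vertical above 0.3 rad).
It fails at once if the white jar is moved by more than 20 mm or toppled (distance of jar from where it was at the start of the episode above 0.02 m or angle between jar's own z axis and vertical above 0.3 rad).
It fails at once if the tip box is moved by more than 20 mm or toppled (distance of tipbox from where it was at the start of the episode above 0.02 m or angle between tipbox's own z axis and vertical above 0.3 rad).
It fails at once if the screwdriver is moved by more than 20 mm or toppled (distance of driver from where it was at the start of the episode above 0.02 m).
It also fails if it takes over 72 s, if anything falls off the work surface, if the arm or the gripper's body presses on something with over 40 N, if the wrist force passes 120 N, or if a joint passes its speed limit or range.

### The arm

A 7-joint arm with a two-finger parallel gripper is mounted at the origin on the work surface. World frame = base frame: x ahead of the robot, y to its left, z up, the work surface at z = 0. Lengths are in m, angles in degrees, forces in N, time in s.
With the tool pointing down it reaches from about 0.425 to 0.875 m from the base axis. Payload 4.7 kg.
Tool frame: the origin (TCP) lies midway between the tips of the shut fingers; the grasp point (between the pads) lies 19 mm behind it; z points along the fingers, y is the direction in which the jaws open and shut (so a half turn about z gives the same grasp; the last joint's range is limited). The gripper opens to 87 mm and grips with 3 to 60 N. Pads are 19 mm wide; open, the fingers measure 117 mm over their backs; the gripper's body (75 mm by 190 mm) begins 51 mm behind the grasp point.
Start: joints at [-75.109, 18.392, -4.016, 83.108, 1.295, 78.541, -3.26], TCP at [0.158, 0.63, 0.223] pointing down, gripper open.
Joint ranges: [-163.93, 163.93], [-17.29, 119.83], [-79.2, 71.16], [3.27, 140.29], [-89.18, 269.18], [5.43, 117.66], [-154.24, 154.24]. Speed limits (degrees/s): [147.25, 147.25, 180, 180, 180, 180, 180].

### API

Orientations are given as [roll, pitch, yaw] about the fixed x, y, z axes, in that order (R = Rz(yaw) Ry(pitch) Rx(roll)).
In Python, from bench import telemetry, eyes, ticket gives the robot as it stands.
- The arm moves only by the tool drive_tool, never from a script. Its argument "deltas" is a list of rows, each a list of 3 entries, a list of its own where there are three numbers: the closure, from 0 (fully open) to 1 (shut), then the shift along the world's x, y, z in mm, then the turn about the world's z in degrees. A call has 1 to 5 rows; each row is the pose to reach, as a shift and turn from the pose commanded when the call began; what a row does not reach only later rows make up. A row lasts 1/8 s, in which the tool goes at most 62.5 mm and 10.7 degrees, less where a joint would pass 70% of its speed; a pose out of reach is approached as far as the arm can. A call with a gripper value outside its range is refused whole. The fingers move at their own pace and stop on an object; the grip force is fixed at half the most. Time passes only in rows, so rows that repeat a pose let the fingers close. It gives the time, the measured TCP pose, the force and the opening at its end, in the units of the state.
- telemetry.read_state(): the state, without advancing time (a new reading comes with each control period).
- eyes.snapshot(name): name is "side" or "top" or "wrist"; returns the picture (420x560x3 uint8, red, green, blue); there is no depth.
- eyes.camera_info(name): a dict with "fovy" (degrees; the focal length in pixels is half the picture's height over the tangent of half this angle, whatever the lens; pixels are square), "cx", "cy" (the principal point, pixels), "rvec" (rotation vector, rad) and "tvec" (3), from world to camera coordinates, as OpenCV has them; the wrist camera has in their place "hand_eye" (4x4, takes a point from camera to tool coordinates, whose origin is the TCP and whose axes are the flange's). Camera axes: x right, y down, z forward; pixel columns grow to the right and rows downward; lengths in m; the calibration is good to about 2 mm. A picture is of the moment at which its call begins: read the wrist's pose just before it. camera_info takes no time and is no camera call.
- ticket.hand_in(): hands the job in, once; it reports no verdict.
The state is a dict: "time_s": time; "joint_pos": joint angles; "qd": joint speeds; "joint_torque": joint torques, N m; "position": TCP position; "tool_rot": TCP orientation; "force": force on the tool from outside, world axes, zero at the start; "ft_torque": the same for the moment, N m; "width": finger opening in m.
Only numpy, scipy, OpenCV 4.12 (cv2) and the standard library are available. Lean on these libraries where they do the work, as an engineer would, in place of code of your own. Each camera call takes 0.05 s, during which the arm holds its last target.

## Working session

There is one attempt and no reset: what is moved stays moved. The work goes in short steps, Python scripts to look and compute and a tool call to move; the robot and the scene stay as the last step left them, time stands still between calls to the robot, and variables do not carry over. Pictures are saved under pics/ and viewed, and the job is handed in when it is done.

Besides the shell and the picture viewer there is one more tool, called as name([rows], argument=value, ...), one row to a line, values as JSON. drive_tool: Moves the arm, as the interface text tells. Its arguments: {"type":"object","properties":{"deltas":{"type":"array"}},"required":["deltas"]}

```bash
mkdir -p pics; ls; python3 - <<'E'
from bench import telemetry, eyes
import cv2
print(telemetry.read_state())
for n in ("side","top","wrist"):
    print(n,eyes.camera_info(n))
    cv2.imwrite(f"pics/{n}0.png",eyes.snapshot(n)[:,:,::-1])
E
```

```text
pics
{'time_s': 0.0, 'joint_pos': array([-75.11030708,  18.44068849,  -4.01618793,  83.1746053 ,
         1.29386264,  78.53987634,  -3.26027718]), 'qd': array([ 0.02560382, -0.09385641, -0.12108988, -0.03758392,  0.01311218,
        0.07732027, -0.01394751]), 'joint_torque': array([ 3.17886761e-04, -4.91275370e+01, -4.03599562e-01, -3.12531137e+01,
       -6.39740028e-02,  4.36791277e-02,  1.74904685e-04]), 'position': array([0.15805181, 0.62992693, 0.22144573]), 'tool_rot': array([-1.79890011e+02,  4.35340810e-03,  1.65920173e+02]), 'force': array([-0.24966467, -0.12768395, -0.16582202]), 'ft_torque': array([ 0.06372692, -0.02983161, -0.01713925]), 'width': 0.08690561023167817}
side {'fovy': 51.737124952517036, 'cx': 280.7846734433632, 'cy': 206.58871888898344, 'rvec': array([ 2.24982588, -0.72270257,  0.33403293]), 'tvec': array([-0.44983125,  0.26741707,  0.97145226])}
top {'fovy': 45.231202851755555, 'cx': 275.0577934400152, 'cy': 209.07495615265668, 'rvec': array([ 2.14672081, -2.20008445,  0.10600141]), 'tvec': array([-0.00208919,  0.54306126,  1.23071917])}
wrist {'fovy': 66.71370519963084, 'cx': 286.78797698216954, 'cy': 210.01863758409135, 'hand_eye': array([[-4.00336098e-05, -9.57707383e-01, -2.87743926e-01,
         7.86548050e-02],
       [ 9.99999988e-01,  4.05924873e-06, -1.52639823e-04,
         2.88286283e-04],
       [ 1.47352309e-04, -2.87743928e-01,  9.57707372e-01,
        -1.62469219e-01],
       [ 0.00000000e+00,  0.00000000e+00,  0.00000000e+00,
         1.00000000e+00]])}
```

View pics/side0.png

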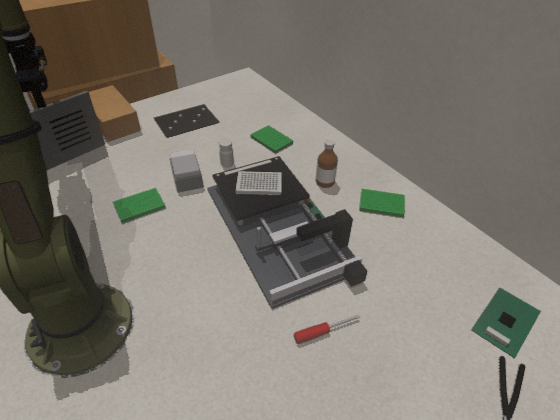

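View pics/top0.png

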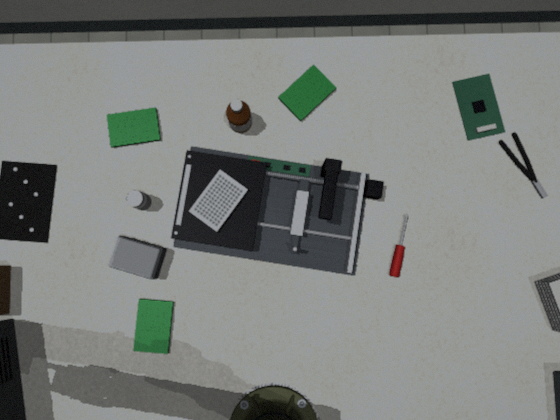

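View pics/wrist0.png

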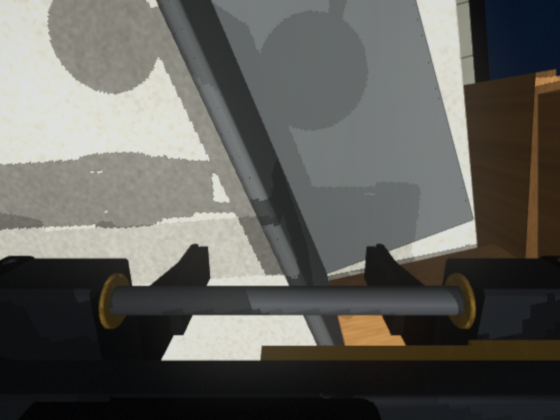

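```bash
cat > h.py <<'E'
import numpy as np, cv2
from bench import telemetry, eyes
def cam(n):
    c=eyes.camera_info(n); f=210/np.tan(np.radians(c['fovy']/2))
    K=np.array([[f,0,c['cx']],[0,f,c['cy']],[0,0,1]])
    return K,c
def ext(n,state=None):
    K,c=cam(n)
    if n!='wrist': return K,cv2.Rodrigues(c['rvec'])[0],c['tvec']
    from scipy.spatial.transform import Rotation as R
    s=state or telemetry.read_state()
    T=np.eye(4);T[:3,:3]=R.from_euler('xyz',s['tool_rot'],degrees=True).as_matrix();T[:3,3]=s['position']
    M=np.linalg.inv(T@c['hand_eye']); return K,M[:3,:3],M[:3,3]
def ray(n,uv,z,e=None):
    K,R,t=e or ext(n)
    uv=np.atleast_2d(uv).astype(float); out=[]
    for u,v in uv:
        d=R.T@np.linalg.inv(K)@[u,v,1]; o=-R.T@t
        out.append(o+d*(z-o[2])/d[2])
    return np.array(out)
def proj(n,P,e=None):
    K,R,t=e or ext(n)
    q=(np.atleast_2d(P)@R.T+t)@K.T
    return q[:,:2]/q[:,2:]
def rd(P,o,th):  # reader->world
    c,s=np.cos(th),np.sin(th); P=np.atleast_2d(np.array(P,float))
    return np.c_[o[0]+c*P[:,0]-s*P[:,1],o[1]+s*P[:,0]+c*P[:,1],P[:,2]]
def crop(im,x0,y0,x1,y1,s,name):
    cv2.imwrite(name,cv2.resize(im[y0:y1,x0:x1,::-1],None,fx=s,fy=s,interpolation=cv2.INTER_CUBIC))
E
python3 - <<'E'
import sys;sys.path.insert(0,'.')
from h import *
im=cv2.imread('pics/top0.png')[:,:,::-1]
crop(im,165,140,390,285,3.5,'pics/topc.png')
im=cv2.imread('pics/side0.png')[:,:,::-1]
crop(im,200,150,375,305,3.8,'pics/sidec.png')
print(ray('top',[[190,151],[268,160],[254,250],[175,240]],0.055))
E
```

```text
[[ 0.68875819  0.19045388  0.055     ]
 [ 0.66161417 -0.00096331  0.055     ]
 [ 0.44201801  0.03797869  0.055     ]
 [ 0.47083732  0.2286078   0.055     ]]
```

View pics/topc.png

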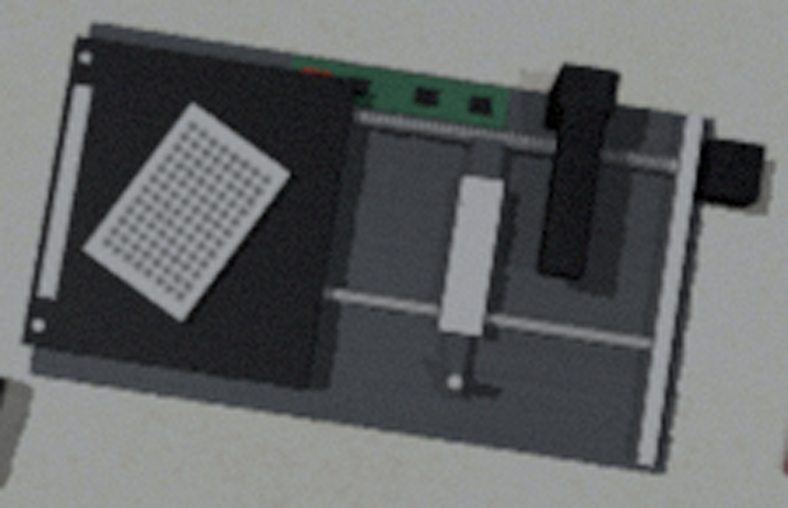

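View pics/sidec.png

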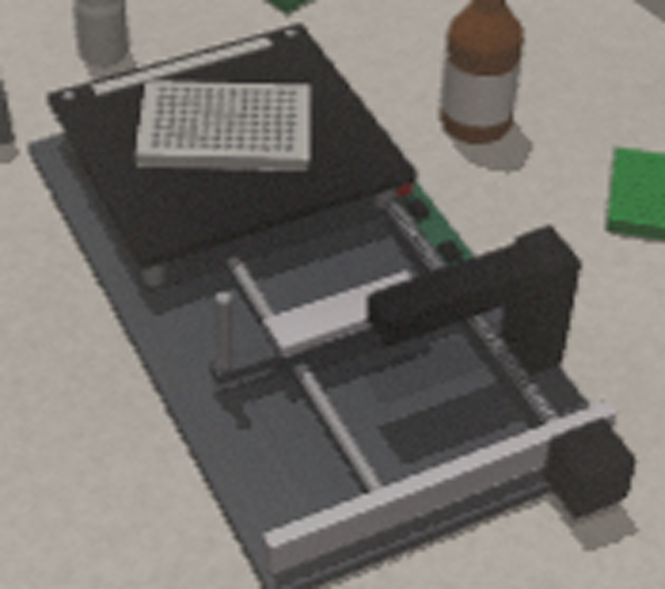

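```bash
cat > fit0.py <<'E'
from h import *
from scipy.optimize import least_squares
T=lambda u,v:((u+.5)/3.5-.5+165,(v+.5)/3.5-.5+140)
S=lambda u,v:((u+.5)/3.8-.5+200,(v+.5)/3.8-.5+150)
D=[(110,200),(110,0),(-110,0),(-110,200)]
tp=[T(80,38),T(356,76),T(308,388),T(25,343)]
sp=[S(303,25),S(414,178),S(148,264),S(50,97)]
eT,eS=ext('top'),ext('side')
def res(p,full=False):
    o=p[:2];th=p[2];q=p[3]
    P=rd([(x/1e3,y/1e3,.055) for x,y in D],o,th)
    pin=rd([(-.09,-.047-q,.105)],o,th)
    B=rd([(x,-.047-q+y,.054) for x,y in [(.055,.015),(.055,-.015),(-.055,-.015),(-.055,.015)]],o,th)
    H=rd([(-.01,-.142,.115),(-.01,-.172,.115)],o,th)
    r=[proj('top',P,eT)-tp,proj('side',P,eS)-sp,proj('top',pin,eT)-[T(455,382)],proj('side',pin,eS)-[S(223,297)],
     proj('top',B,eT)-[T(462,176),T(503,180),T(482,335),T(440,332)],proj('top',H,eT)-[T(540,274),T(578,278)]]
    return r if full else np.concatenate(r).ravel()
s=least_squares(res,[.55,.02,-.15,.03],loss='soft_l1')
print(s.x,np.degrees(s.x[2]));[print(np.round(a,1).tolist()) for a in res(s.x,True)]
o,th=s.x[:2],s.x[2]
tpp=[T(195,103),T(291,175),T(182,321),T(83,250)]
spp=[S(145,82),S(311,85),S(308,162),S(137,156)]
pt=ray('top',tpp,.069);ps=ray('side',spp,.069)
for w in (pt,ps):
    c=w.mean(0);print('plate',c, [np.linalg.norm(w[i]-w[(i+1)%4]).round(4) for i in range(4)])
    for i in range(4):print(np.degrees(np.arctan2(*(w[(i+1)%4]-w[i])[[1,0]])).round(1),end=' ')
    d=c[:2]-o;print('in reader',np.cos(th)*d[0]+np.sin(th)*d[1],-np.sin(th)*d[0]+np.cos(th)*d[1])
E
python3 fit0.py
```

```text
[ 0.54804075  0.02055294 -0.18118831  0.05005973] -10.381325370768616
[[-0.4, -0.8], [1.0, 0.8], [0.4, 0.4], [-0.3, 0.4]]
[[-0.5, -1.0], [0.9, -1.7], [-2.0, -1.2], [-1.2, -1.3]]
[[0.2, -0.1]]
[[-0.5, -0.9]]
[[0.3, -0.6], [0.7, 0.2], [-0.1, 0.3], [-0.3, -0.7]]
[[0.6, -0.6], [2.5, 0.3]]
plate [0.56360804 0.1209254  0.069     ] [np.float64(0.0836), np.float64(0.1251), np.float64(0.0842), np.float64(0.1274)]
-128.4 142.3 53.1 -38.0 in reader -0.002774516707814558 0.10153458822799634
plate [0.56285176 0.11626964 0.069     ] [np.float64(0.1277), np.float64(0.0885), np.float64(0.1252), np.float64(0.0852)]
-36.3 -127.6 142.2 54.0 in reader -0.0026794552371942407 0.09681875959395045
```

drive_tool([
  [0,[40,-47,0],1],
  [0,[80,-94,0],2],
  [0,[120,-141,0],3],
  [0.5,[160,-188,0],3.7],
  [0.73,[200,-235,0],3.7],
])

```text
time_s: 0.78
position: [0.3592, 0.3936, 0.2225]
tool_rot: [180.0, 0.0, 169.6]
force: [0.5, 1.1, 0.0]
width: 0.0741
```

drive_tool([
  [0.73,[20,-58,0],0],
  [0.73,[40,-116,0],0],
  [0.73,[58,-174,0],0],
  [0.73,[72,-232,0],0],
  [0.73,[84,-290,0],0],
])

```text
time_s: 1.4
position: [0.4424, 0.1034, 0.2225]
tool_rot: [180.0, 0.0, 169.6]
force: [1.0, -0.3, -0.5]
width: 0.0271
```

drive_tool([
  [0.73,[0,-60,0],0],
  [0.73,[0,-110,0],0],
  [0.73,[0,-164,0],0],
  [0.73,[0,-164,-40],0],
  [0.73,[0,-164,-40],0],
])

```text
time_s: 2.02
position: [0.4398, -0.0588, 0.1804]
tool_rot: [-179.9, -0.3, 169.5]
force: [-1.1, 0.6, -0.2]
width: 0.0231
```

```bash
python3 - <<'E'
from h import *
s=telemetry.read_state();print({k:s[k] for k in('time_s','position','tool_rot','force','width')})
w=eyes.snapshot('wrist');crop(w,0,0,560,420,1,'pics/w1.png')
sd=eyes.snapshot('side');crop(sd,200,100,400,300,3,'pics/s1.png')
o=[.54804,.02055];th=-.18119
for q in(0,.05,.11):print(q,rd([(-.09,-.047-q,.105)],o,th))
E
```

```text
{'time_s': 2.025, 'position': array([ 0.43979781, -0.05878738,  0.18041061]), 'tool_rot': array([-179.9387286 ,   -0.30984811,  169.54562894]), 'force': array([-1.13972571,  0.59411723, -0.21662264]), 'width': 0.023145230014772398}
0 [[ 0.45104389 -0.00946259  0.105     ]]
0.05 [[ 0.44203388 -0.05864409  0.105     ]]
0.11 [[ 0.43122187 -0.11766188  0.105     ]]
```

View pics/w1.png

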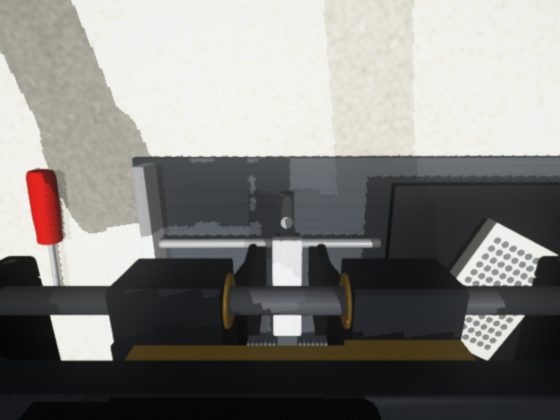

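View pics/s1.png

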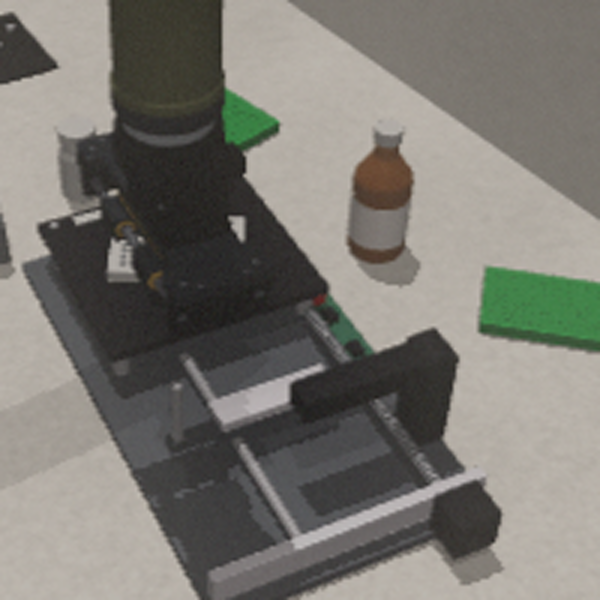

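```bash
python3 - <<'E'
from h import *
print(ray('wrist',[[287,222]],.105)); print(proj('wrist',[[.442,-.0586,.105]]))
E
```

```text
[[ 0.44575928 -0.05821098  0.105     ]]
[[285.66887482 217.66595192]]
```

drive_tool([
  [0.73,[2,0,-35],0],
  [0.73,[2,0,-70],0],
  [0.73,[2,0,-105],0],
  [0.73,[2,0,-105],0],
])

```text
time_s: 2.62
position: [0.4431, -0.0578, 0.0768]
tool_rot: [-179.9, -0.2, 169.7]
force: [-0.5, 0.7, 0.0]
width: 0.0235
```

```bash
python3 - <<'E'
from h import *
w=eyes.snapshot('wrist');crop(w,0,0,560,420,1,'pics/w2.png')
E
```

```text
(no output)
```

View pics/w2.png

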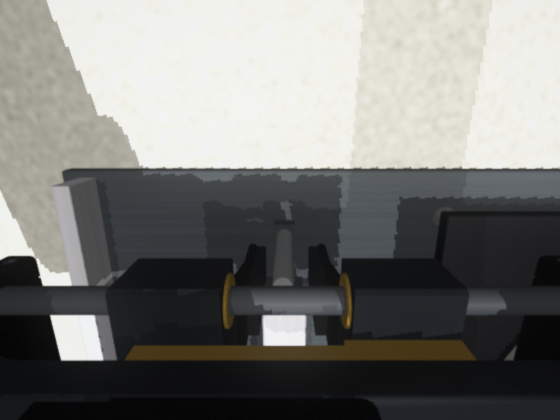

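drive_tool([
  [0.73,[1.8,10,0],0],
  [0.73,[4,22,0],0],
  [0.73,[6.1,33,0],0],
  [0.73,[8,44,0],0],
  [0.73,[9,50,0],0],
])

```text
time_s: 3.3
position: [0.4539, -0.0076, 0.0779]
tool_rot: [180.0, 0.1, 169.7]
force: [1.8, -4.0, 1.9]
width: 0.0237
```

drive_tool([
  [0.73,[0.9,5,0],0],
  [0.73,[1.3,7,0],0],
  [0.73,[1.3,7,0],0],
])

```text
time_s: 3.68
position: [0.4545, -0.002, 0.0775]
tool_rot: [-180.0, -0.0, 169.6]
force: [2.0, -4.5, 2.4]
width: 0.0232
```

drive_tool([
  [0.73,[0.4,2,0],0],
  [0.73,[0.7,4,0],0],
  [0.73,[0.7,4,0],0],
])

```text
time_s: 4.05
position: [0.4545, -0.0017, 0.0775]
tool_rot: [-179.7, -0.0, 169.5]
force: [-0.7, -13.3, 4.8]
width: 0.0236
```

drive_tool([
  [0.73,[-0.7,-8,0],0],
  [0.73,[-0.7,-8,0],0],
  [0.73,[-0.7,-8,50],10],
  [0.73,[-0.7,-8,100],20],
  [0.73,[-0.7,-8,130],30],
])

```text
time_s: 4.68
position: [0.455, -0.0041, 0.2099]
tool_rot: [179.9, 0.2, -160.0]
force: [0.4, 0.9, -0.2]
width: 0.0233
```

```bash
python3 - <<'E'
from h import *
t=eyes.snapshot('top');crop(t,80,60,400,285,2.5,'pics/t3.png')
o=np.array([.548,.0205]);th=-.1812
def tr(p):
    d=p[:,:2]-o;c,s=np.cos(th),np.sin(th);return np.c_[c*d[:,0]+s*d[:,1],-s*d[:,0]+c*d[:,1]]
print(tr(ray('top',[[240,122],[146,202]],0)), tr(ray('top',[[237,104]],.15)),tr(ray('top',[[134,198]],.085)),tr(ray('top',[[119,236],[166,248],[158,278],[110,264]],.07)))
E
```

```text
[[ 0.21322167  0.08897588]
 [-0.02956342  0.29163323]] [[0.21492295 0.08584484]] [[-0.03041563  0.29856177]] [[-0.12492739  0.32174808]
 [-0.13557645  0.20567747]
 [-0.20844176  0.21191039]
 [-0.19373258  0.3305712 ]]
```

View pics/t3.png

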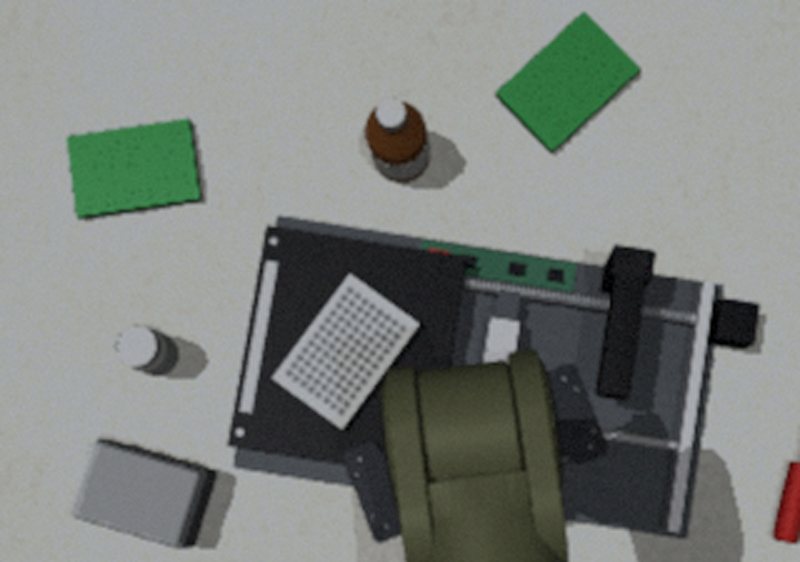

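drive_tool([
  [0.5,[28,42,0],10],
  [0.3,[56,84,0],20],
  [0,[84,126,0],30],
  [0,[112,170,0],40],
  [0,[138,212,0],50],
])

```text
time_s: 5.35
position: [0.5923, 0.2097, 0.2066]
tool_rot: [179.9, 0.0, -110.0]
force: [-0.3, -0.8, -0.7]
width: 0.0658
```

drive_tool([
  [0,[0,0,-30],10],
  [0,[0,0,-80],10],
  [0,[0,0,-130],10],
  [0,[0,0,-130],10],
])

```text
time_s: 5.85
position: [0.5881, 0.2063, 0.0727]
tool_rot: [179.5, -0.3, -100.4]
force: [-0.2, 0.0, 0.1]
width: 0.0864
```

```bash
python3 - <<'E'
from h import *
s=telemetry.read_state();print(s['position'],s['joint_pos'])
crop(eyes.snapshot('wrist'),0,0,560,420,1,'pics/w4.png')
crop(eyes.snapshot('side'),200,80,400,280,3,'pics/s4.png')
crop(eyes.snapshot('top'),80,60,400,285,2.5,'pics/t4.png')
E
```

```text
[0.58807265 0.20631486 0.07266335] [-36.71582391  22.47516232  18.50364016  96.91315707  -7.91810215
  62.49205422 153.85127018]
```

View pics/w4.png

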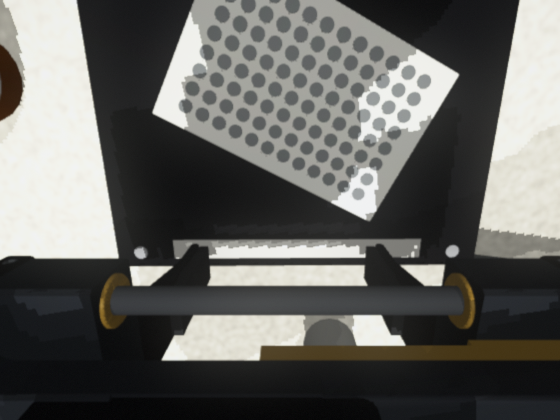

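View pics/s4.png

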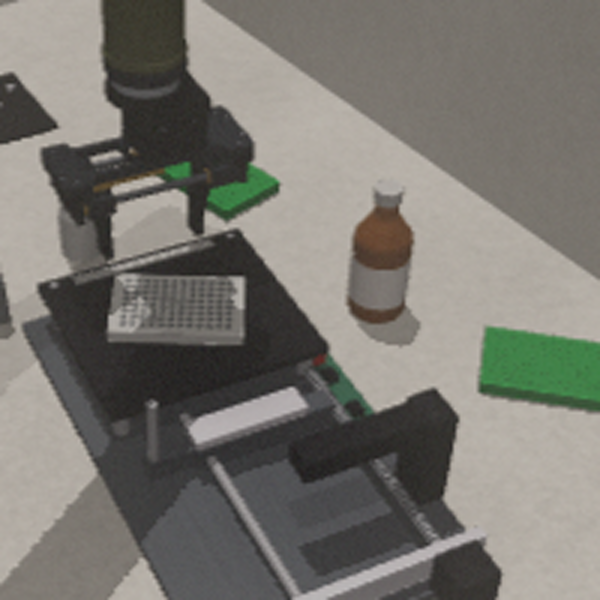

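View pics/t4.png

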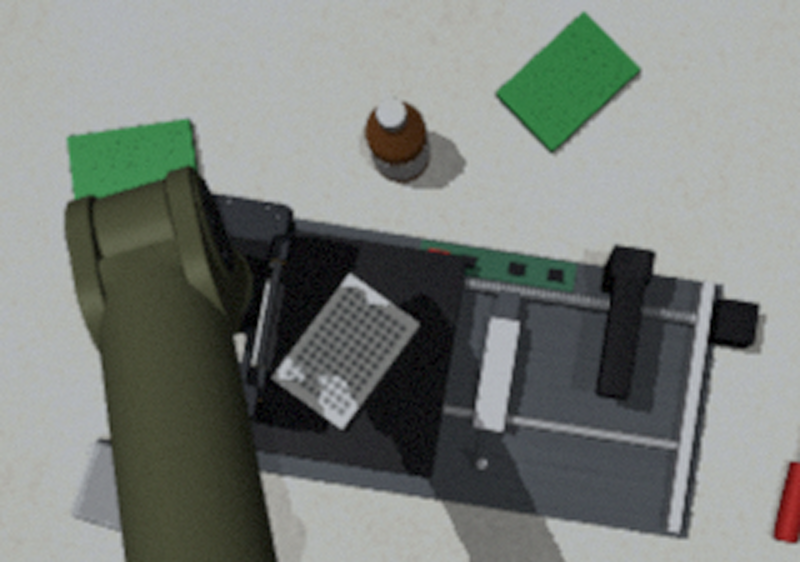

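drive_tool([
  [0,[0,0,20],-10.5],
  [0,[0,0,40],-21],
  [0,[0,0,50],-31.5],
  [0,[0,0,50],-42],
  [0,[0,0,50],-52.5],
])

```text
time_s: 6.62
position: [0.5941, 0.2075, 0.1312]
tool_rot: [180.0, 0.3, -153.2]
force: [-0.2, 0.7, 0.0]
width: 0.0868
```

drive_tool([
  [0,[0,0,0],-10.5],
  [0,[0,0,0],-21],
  [0,[0,0,0],-31.5],
  [0,[0,0,0],-42],
  [0,[0,0,0],-52.5],
])

```text
time_s: 7.25
position: [0.594, 0.2077, 0.1309]
tool_rot: [179.7, 0.1, 154.3]
force: [-0.4, 0.2, 0.4]
width: 0.087
```

drive_tool([
  [0,[0,0,0],-10.5],
  [0,[0,0,0],-21],
  [0,[0,0,0],-31.5],
  [0,[0,0,0],-42],
  [0,[0,0,0],-52.5],
])

```text
time_s: 7.88
position: [0.5939, 0.2078, 0.1308]
tool_rot: [179.7, -0.1, 101.8]
force: [-0.1, 0.7, 0.5]
width: 0.0871
```

drive_tool([
  [0,[0,0,0],-10.5],
  [0,[0,0,-30],-21],
  [0,[0,0,-50],-22.5],
  [0,[0,0,-68],-22.5],
  [0,[0,0,-68],-22.5],
])

```text
time_s: 8.5
position: [0.5917, 0.2065, 0.0586]
tool_rot: [-179.9, 0.1, 79.7]
force: [-0.0, 0.6, 0.8]
width: 0.0873
```

```bash
python3 - <<'E'
from h import *
s=telemetry.read_state();print(s['position'],s['tool_rot'],s['joint_pos'])
o=np.array([.548,.0205]);th=-.1812
d=s['position'][:2]-o;c,sn=np.cos(th),np.sin(th);print(c*d[0]+sn*d[1],-sn*d[0]+c*d[1])
E
```

```text
[0.59166687 0.2064503  0.05855128] [-1.79899290e+02  5.82542958e-02  7.97177323e+01] [-58.99644168  29.77190099  48.18168717  98.27941711 -24.48240583
  63.19915775 -13.49694199]
0.009441845891188141 0.19077515646614596
```

drive_tool([
  [0,[-1,-5.5,2],0],
  [0,[-2,-11,2],0],
  [0,[-3,-16.5,2],0],
  [0,[-4,-22,2],0],
  [0,[-5,-27.5,2],0],
])

```text
time_s: 9.12
position: [0.5874, 0.1789, 0.0618]
tool_rot: [180.0, -0.0, 79.6]
force: [-0.1, 1.0, 0.5]
width: 0.0869
```

```bash
cat > look.py <<'E'
import sys
from h import *
n=sys.argv[1]
crop(eyes.snapshot('side'),200,100,400,300,3,f'pics/s{n}.png')
crop(eyes.snapshot('top'),80,60,400,285,2.5,f'pics/t{n}.png')
s=telemetry.read_state()
o=np.array([.548,.0205]);th=-.1812
d=s['position'][:2]-o;c,sn=np.cos(th),np.sin(th);print(s['time_s'],c*d[0]+sn*d[1],-sn*d[0]+c*d[1],s['position'][2],s['force'])
E
python3 look.py 5
```

```text
9.225 0.010383409866077727 0.1618846059716238 0.0616106359667952 [ 0.37344612 -0.44738048 -0.60389753]
```

View pics/s5.png

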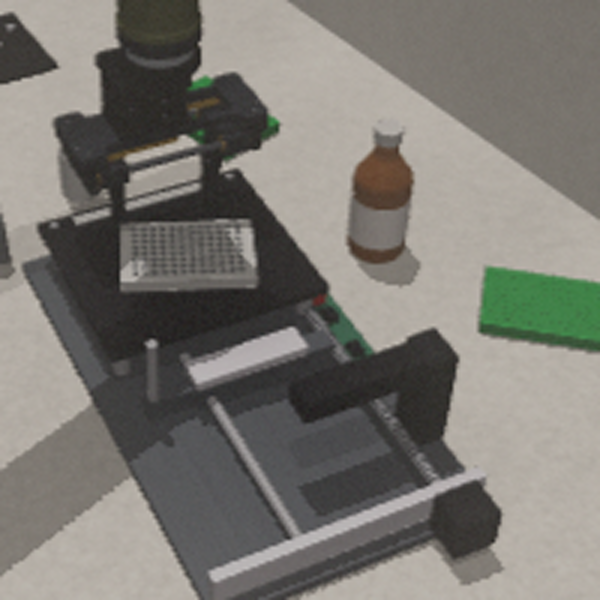

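View pics/t5.png

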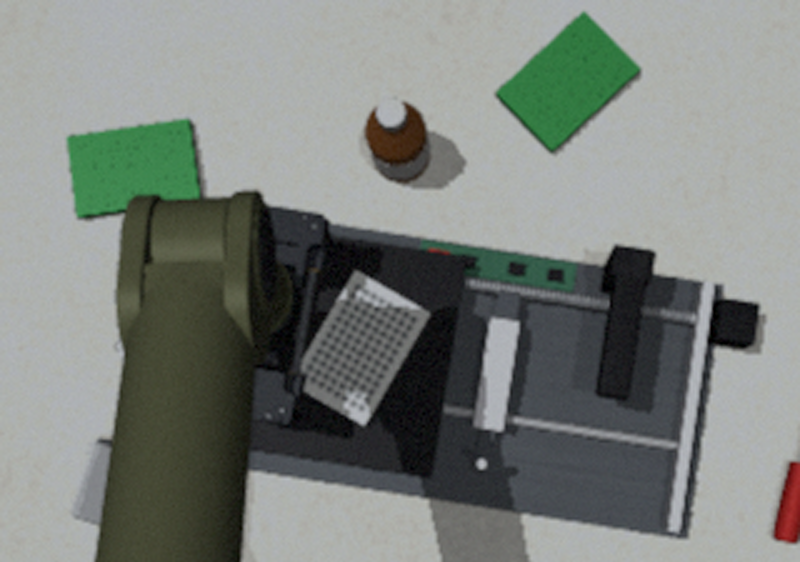

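drive_tool([
  [0,[-1,-5.5,0],0],
  [0,[-2,-11,0],0],
  [0,[-3,-16.5,0],0],
  [0,[-4,-22,0],0],
  [0,[-4.5,-25,0],0],
])

```text
time_s: 9.85
position: [0.5829, 0.1532, 0.0615]
tool_rot: [-180.0, 0.0, 79.6]
force: [-0.4, 1.6, 0.1]
width: 0.0873
```

```bash
python3 look.py 6
```

```text
9.95 0.01050806505084615 0.13675503800984928 0.06157110008688401 [-0.77427348  1.2430445  -0.00788663]
```

View pics/s6.png

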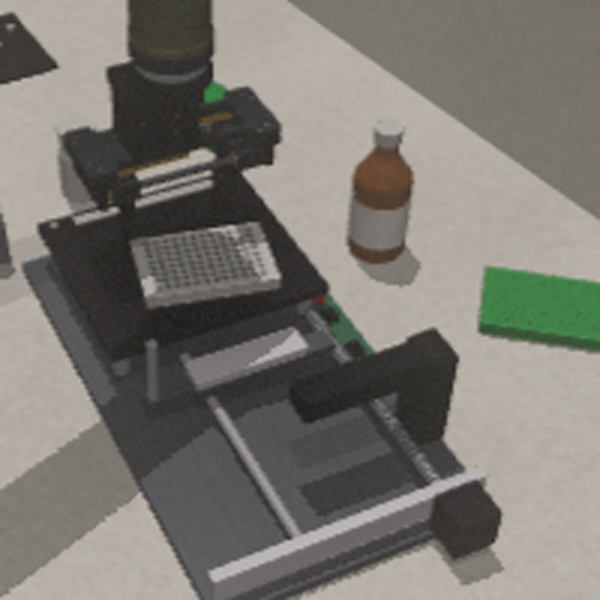

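View pics/t6.png

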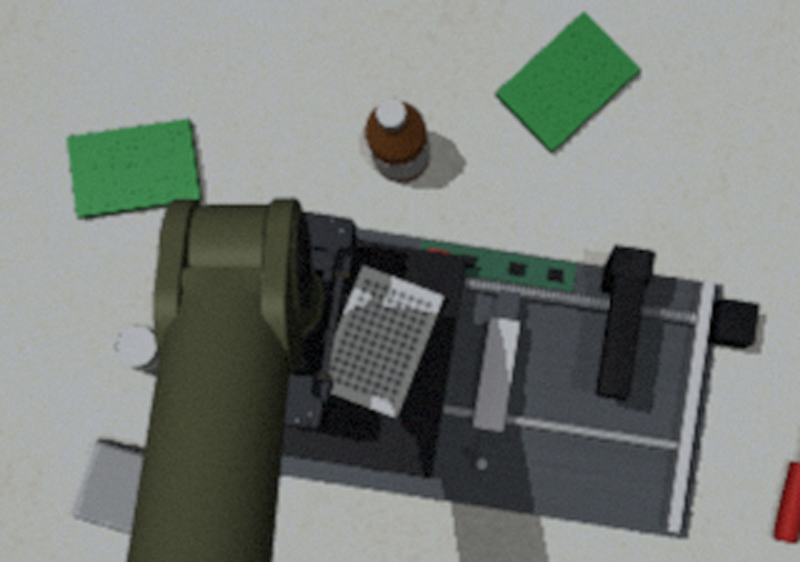

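drive_tool([
  [0,[-0.9,-5,0],0],
  [0,[-1.8,-10,0],0],
  [0,[-2.7,-15,0],0],
  [0,[-3.6,-20,0],0],
  [0,[-3.6,-20,0],0],
])

```text
time_s: 10.58
position: [0.5795, 0.133, 0.0617]
tool_rot: [180.0, 0.0, 79.6]
force: [0.4, 0.5, 0.1]
width: 0.0868
```

```bash
python3 look.py 7
```

```text
10.675 0.010627453272776328 0.11709238844093768 0.06166030018718366 [-0.77323376 -0.24241605  0.06934465]
```

View pics/s7.png

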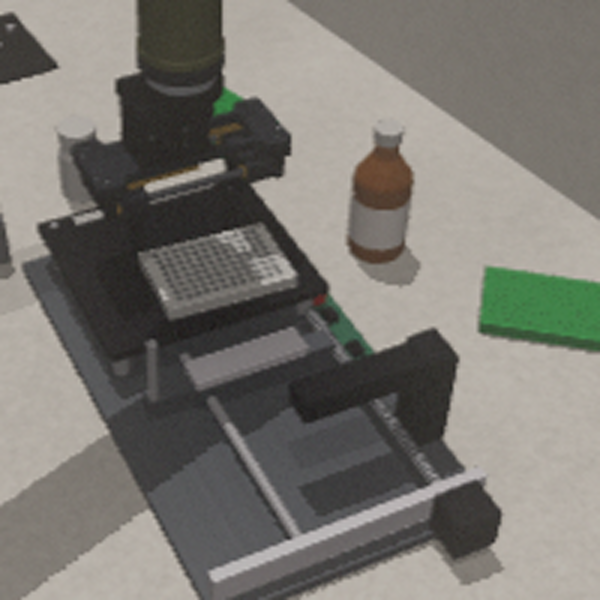

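View pics/t7.png

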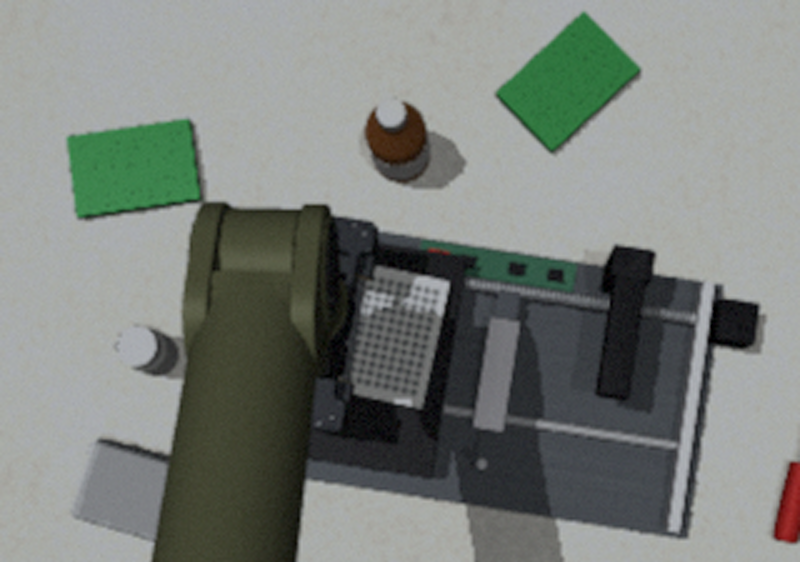

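```bash
cat > pl.py <<'E'
from h import *
o=np.array([.548,.0205]);th=-.1812
def tr(p):
    d=p[:,:2]-o;c,s=np.cos(th),np.sin(th);return np.c_[c*d[:,0]+s*d[:,1],-s*d[:,0]+c*d[:,1]]
def pts(n,l,z,s,x0,y0):
    l=(np.array(l,float)+.5)/s-.5+[x0,y0]
    w=tr(ray(n,l,z));print(n,(w*1e3).round(1).tolist(),(w.mean(0)*1e3).round(1))
    for i in range(4):
        d=w[(i+1)%4]-w[i];print('  L',(np.linalg.norm(d)*1e3).round(1),'ang',np.degrees(np.arctan2(d[1],d[0])).round(1))
E
python3 - <<'E'
from pl import *
pts('top',[(375,263),(450,278),(418,408),(350,392)],.069,2.5,80,60)
pts('side',[(138,255),(262,224),(300,267),(172,306)],.069,3,200,100)
E
```

```text
top [[86.5, 88.7], [83.4, 14.4], [-46.2, 24.7], [-41.1, 91.8]] [20.6 54.9]
  L 74.3 ang -92.5
  L 129.9 ang 175.5
  L 67.2 ang 85.7
  L 127.7 ang -1.4
side [[-42.6, 98.9], [84.1, 91.6], [88.7, 20.7], [-41.4, 21.5]] [22.2 58.2]
  L 126.9 ang -3.3
  L 71.1 ang -86.3
  L 130.1 ang 179.6
  L 77.5 ang 90.9
```

drive_tool([
  [0,[1,6,0],0],
  [0,[1,6,30],0],
  [0.4,[1,6,75],10],
  [0.7,[20,-10,90],20],
  [1,[40,-30,90],30],
])

```text
time_s: 11.3
position: [0.6211, 0.1056, 0.1537]
tool_rot: [179.8, -0.0, 110.1]
force: [-0.7, 0.4, -0.3]
width: 0.0648
```

drive_tool([
  [1,[25,-22,0],10.5],
  [1,[50,-44,0],21],
  [1,[50,-44,0],31.5],
  [1,[50,-44,0],42],
  [1,[50,-44,0],52.5],
])

```text
time_s: 11.92
position: [0.6696, 0.0605, 0.1513]
tool_rot: [-180.0, -0.0, 162.5]
force: [-0.5, 0.4, 0.6]
width: 0.0148
```

drive_tool([
  [1,[0,0,0],7.5],
  [1,[0,0,-45],7.5],
  [1,[0,0,-90],7.5],
  [1,[0,0,-90],7.5],
])

```text
time_s: 12.42
position: [0.668, 0.0606, 0.0589]
tool_rot: [-179.9, -0.2, 169.7]
force: [-0.1, 0.1, 0.0]
width: 0.0002
```

```bash
python3 look.py 8; python3 - <<'E'
from h import *
s=telemetry.read_state();print(s['tool_rot'],s['width'],s['joint_pos'])
crop(eyes.snapshot('wrist'),0,0,560,420,1,'pics/w8.png')
E
```

```text
12.525 0.11227888274793443 0.06106453100019177 0.06175596897211014 [-0.55531745  0.61703372 -0.23080746]
[-1.79984491e+02 -2.47197932e-02  1.69642353e+02] 0.0006041966608848202 [-32.13027696  30.58379133  33.10678235  90.78708501 -17.99227346
  64.05078625  84.91594468]
```

View pics/s8.png

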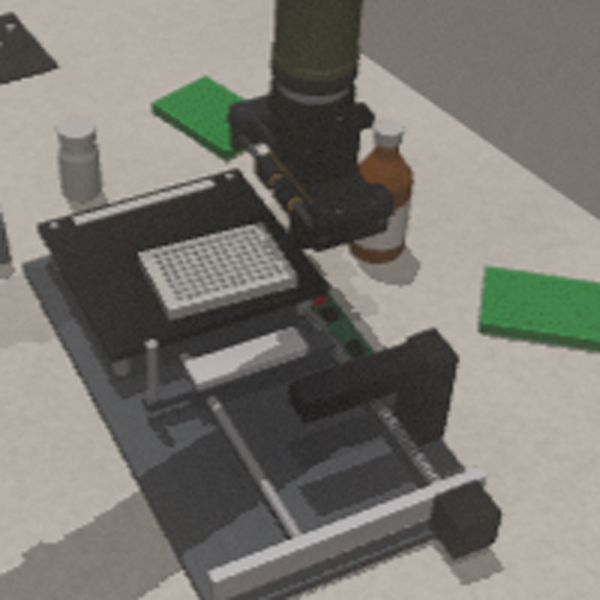

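View pics/w8.png

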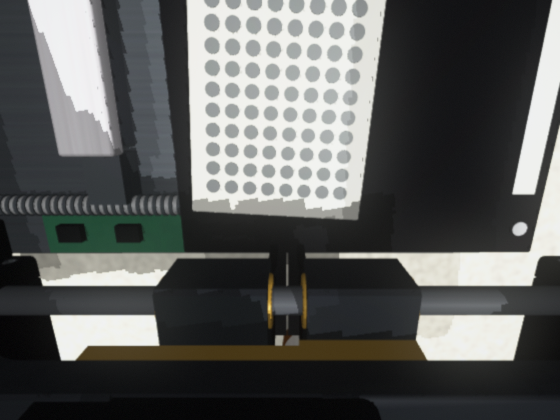

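```bash
python3 - <<'E'
from pl import *
print(tr(ray('wrist',[[191,211],[358,219],[188,3],[383,3],[184,251],[540,251],[62,155],[118,154]],.069))*1e3)
print(tr(ray('wrist',[[184,251],[540,251],[62,155],[118,154]],.055))*1e3)
E
```

```text
[[ 81.50183261  12.35644892]
 [ 85.78128699  97.94528247]
 [-11.32394281  19.08957332]
 [-11.347751   102.33453655]
 [103.70380616   6.72336293]
 [103.64769644 195.72808858]
 [ 53.1178406  -47.7775495 ]
 [ 52.62864299 -20.53502034]]
[[109.96416216   1.82393423]
 [109.90301331 207.80290047]
 [ 54.83514432 -57.57162619]
 [ 54.30201258 -27.88248495]]
```

drive_tool([
  [1,[-10,1.8,0],0],
  [1,[-16,2.9,0],0],
  [1,[-21,3.8,0],0],
  [1,[-26,4.7,0],0],
  [1,[-30,5.4,0],0],
])

```text
time_s: 13.2
position: [0.6399, 0.0655, 0.0622]
tool_rot: [180.0, 0.1, 169.6]
force: [1.8, 0.6, 1.5]
width: 0.0004
```

drive_tool([
  [1,[-4,0.7,0],0],
  [1,[-8,1.4,0],0],
  [1,[-8,1.4,0],0],
])

```text
time_s: 13.58
position: [0.6307, 0.0668, 0.0614]
tool_rot: [-180.0, -0.1, 169.6]
force: [0.2, -0.4, -0.2]
width: 0.0003
```

```bash
python3 look.py 9; python3 - <<'E'
from h import *
crop(eyes.snapshot('wrist'),0,0,560,420,1,'pics/w9.png')
E
```

```text
13.675 0.07302310531445358 0.06048323924905053 0.06116809423106684 [-0.08349562 -0.42089474 -0.15997828]
```

View pics/s9.png

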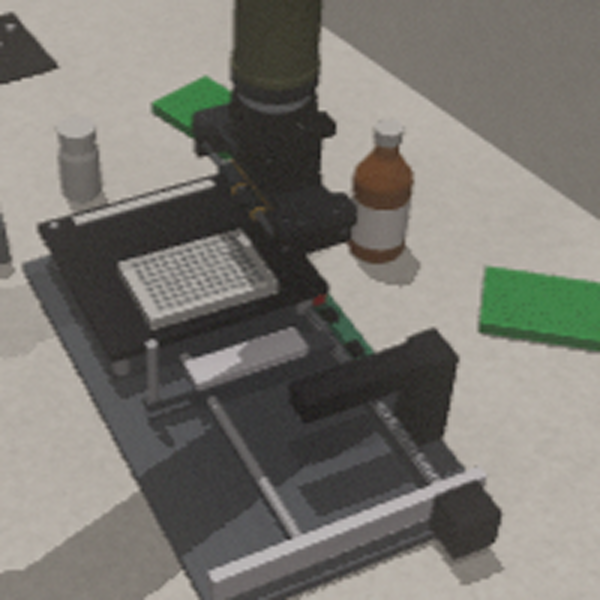

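View pics/w9.png

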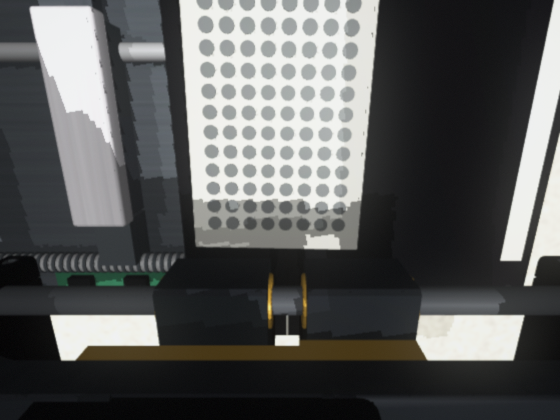

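```bash
python3 - <<'E'
from pl import *
print(tr(ray('wrist',[[195,248],[358,249],[181,2],[379,2]],.069))*1e3)
print(tr(ray('wrist',[[78,225],[128,225],[35,9],[99,10]],.054))*1e3)
pts('side',[(118,264),(240,233),(276,275),(156,315)],.069,3,200,100)
pts('side',[(186,356),(301,328),(312,344),(200,375)],.054,3,200,100)
E
```

```text
[[ 61.66585187  12.51737487]
 [ 62.20764315  98.09767452]
 [-51.11966126  15.87048572]
 [-51.11090808  99.74190355]]
[[ 54.16550552 -56.92788183]
 [ 54.15807294 -28.75351816]
 [-52.70440762 -57.0076764 ]
 [-52.2907688  -27.1541609 ]]
side [[-64.5, 94.8], [58.8, 88.2], [63.2, 20.0], [-59.1, 16.6]] [-0.4 54.9]
  L 123.5 ang -3.1
  L 68.4 ang -86.3
  L 122.3 ang -178.4
  L 78.4 ang 93.9
side [[-49.7, -28.1], [59.5, -39.0], [59.0, -61.3], [-48.0, -54.4]] [  5.2 -45.7]
  L 109.8 ang -5.7
  L 22.3 ang -91.4
  L 107.2 ang 176.3
  L 26.4 ang 93.7
```

drive_tool([
  [1,[6,-1,0],0],
  [1,[10,-2,30],0],
  [0.5,[0,10,80],-10],
  [0.3,[-20,30,80],-20.5],
  [0,[-40,55,80],-31],
])

```text
time_s: 14.35
position: [0.5916, 0.1216, 0.1423]
tool_rot: [180.0, 0.0, 138.2]
force: [-1.2, 0.4, -0.8]
width: 0.0226
```

drive_tool([
  [0,[-21,19,0],-10.5],
  [0,[-21,19,0],-21],
  [0,[-21,19,0],-31.5],
  [0,[-21,19,0],-42],
  [0,[-21,19,0],-52.5],
])

```text
time_s: 14.98
position: [0.5705, 0.1407, 0.1415]
tool_rot: [-180.0, 0.0, 85.8]
force: [-0.4, 0.6, 0.7]
width: 0.0728
```

drive_tool([
  [0,[0,0,0],-6.5],
  [0,[0,0,-40],-6.5],
  [0,[0,0,-79],-6.5],
  [0,[0,0,-79],-6.5],
])

```text
time_s: 15.48
position: [0.568, 0.14, 0.0599]
tool_rot: [-179.7, 0.2, 79.6]
force: [-0.3, 0.2, 1.1]
width: 0.0868
```

```bash
python3 look.py 10; python3 - <<'E'
from h import *
s=telemetry.read_state();print(s['tool_rot'],s['position'],s['width'],s['joint_pos'])
E
```

```text
15.575 0.0010867084292318918 0.12217722413113467 0.06338329527495648 [ 0.19749558 -0.56553528  0.62925709]
[1.79956213e+02 2.46612346e-02 7.95950350e+01] [0.57108648 0.14048112 0.0633833 ] 0.08716726745719666 [-55.60263812  23.91095813  47.73053725 103.87193435 -20.00543501
  61.02460863 -10.85115291]
```

View pics/s10.png

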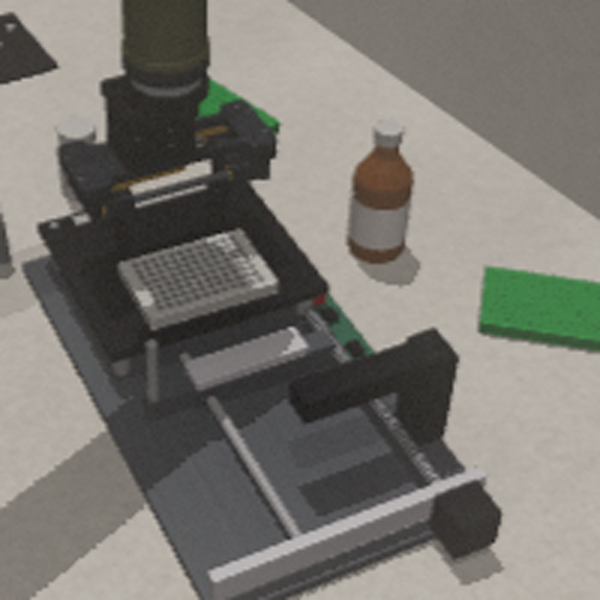

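View pics/t10.png

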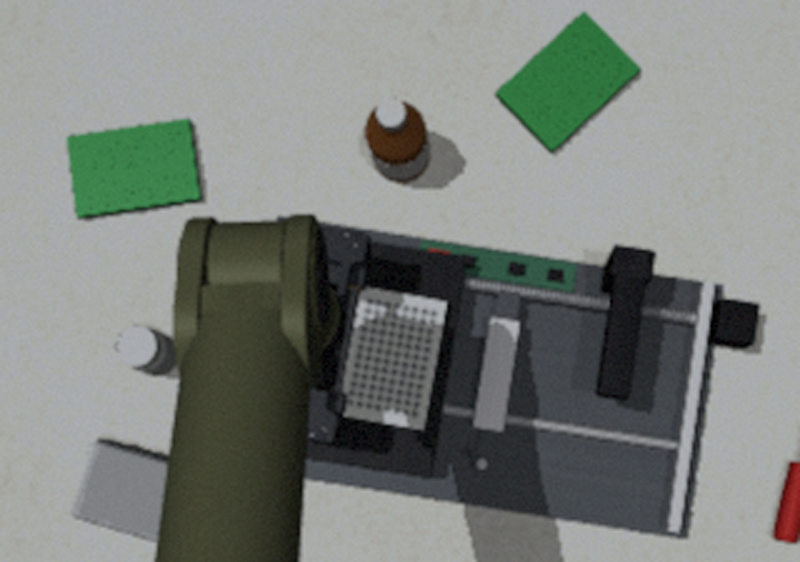

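drive_tool([
  [0,[-1.5,-8,-2],0],
  [0,[-2.6,-14,-2],0],
  [0,[-3.7,-20,-2],0],
  [0,[-4.8,-26,-2],0],
  [0,[-5.9,-32,-2],0],
])

```text
time_s: 16.2
position: [0.5646, 0.1087, 0.0609]
tool_rot: [180.0, -0.0, 79.6]
force: [0.4, 1.6, 1.9]
width: 0.0866
```

drive_tool([
  [0,[-1.1,-6,0],0],
  [0,[-2.2,-12,0],0],
  [0,[-3.3,-18,0],0],
  [0,[-4.4,-24,0],0],
  [0,[-4.4,-24,0],0],
])

```text
time_s: 16.82
position: [0.5597, 0.0834, 0.0604]
tool_rot: [-180.0, 0.1, 79.5]
force: [0.6, -0.7, -0.2]
width: 0.0869
```

```bash
python3 look.py 11
```

```text
16.925 5.593298638425538e-05 0.06463024597079468 0.0602763801187577 [-0.06282121 -0.50053924  0.02572985]
```

View pics/s11.png

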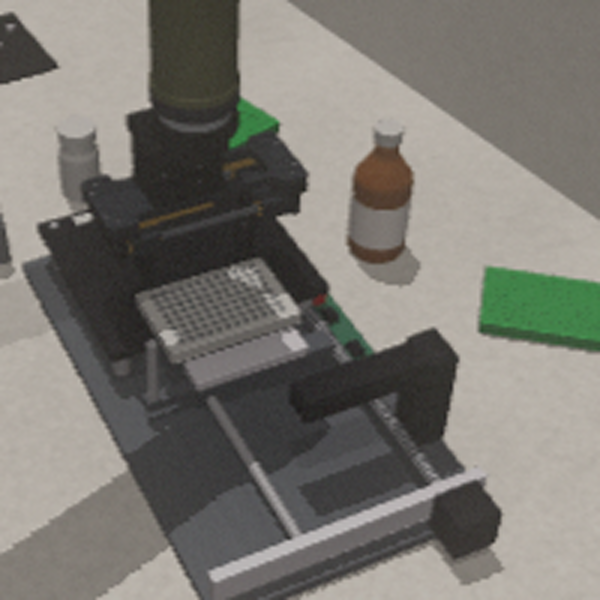

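View pics/t11.png

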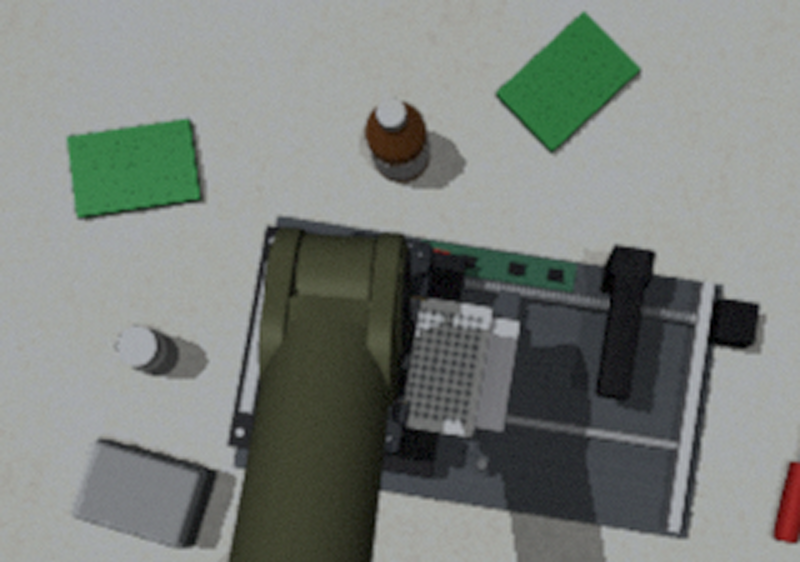

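drive_tool([
  [0,[-1.1,-6,0],0],
  [0,[-2.2,-12,0],0],
  [0,[-3.3,-18,0],0],
  [0,[-4.4,-24,0],0],
  [0,[-5.5,-30,0],0],
])

```text
time_s: 17.55
position: [0.5544, 0.0542, 0.0606]
tool_rot: [180.0, 0.0, 79.6]
force: [0.3, 1.0, -0.9]
width: 0.0872
```

drive_tool([
  [0,[-0.9,-5,0],0],
  [0,[-1.7,-9,0],0],
  [0,[-2.4,-13,0],0],
  [0,[-2.6,-14,0],0],
  [0,[-2.6,-14,0],0],
])

```text
time_s: 18.18
position: [0.552, 0.0406, 0.0606]
tool_rot: [180.0, 0.0, 79.6]
force: [-0.0, 0.3, -0.2]
width: 0.0869
```

```bash
python3 look.py 12
```

```text
18.275 0.00036602071481802324 0.02063577339271294 0.06063100832841887 [-0.46899527 -0.0507859  -0.47510345]
```

View pics/s12.png

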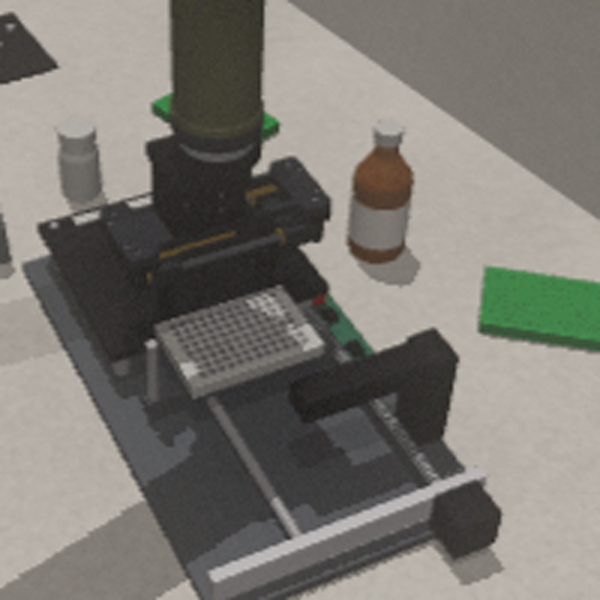

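View pics/t12.png

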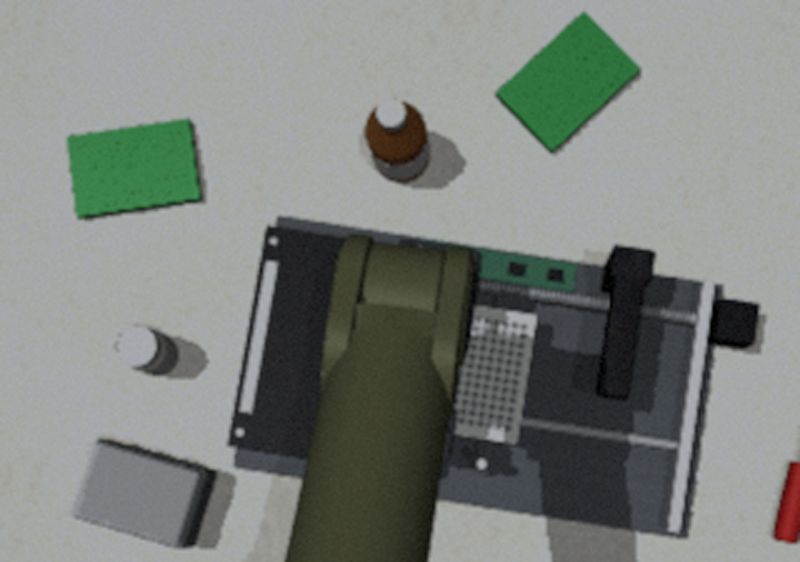

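```bash
python3 - <<'E'
from h import *
a=cv2.imread('pics/t12.png')[230:490,390:590];b=cv2.imread('pics/s12.png')[270:420,120:350]
cv2.imwrite('pics/c12.png',cv2.resize(a,None,fx=3,fy=2.3*3/2.3*.76))if 0 else cv2.imwrite('pics/c12.png',cv2.resize(a,None,fx=2.3,fy=2.3,interpolation=cv2.INTER_CUBIC))
cv2.imwrite('pics/d12.png',cv2.resize(b,None,fx=3.4,fy=3.4,interpolation=cv2.INTER_CUBIC))
E
```

```text
(no output)
```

View pics/c12.png

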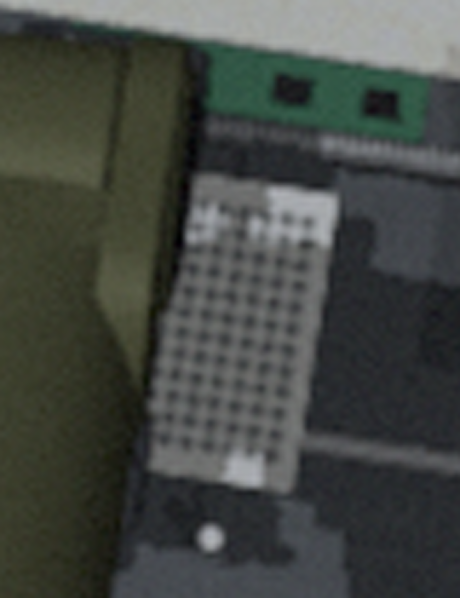

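View pics/d12.png

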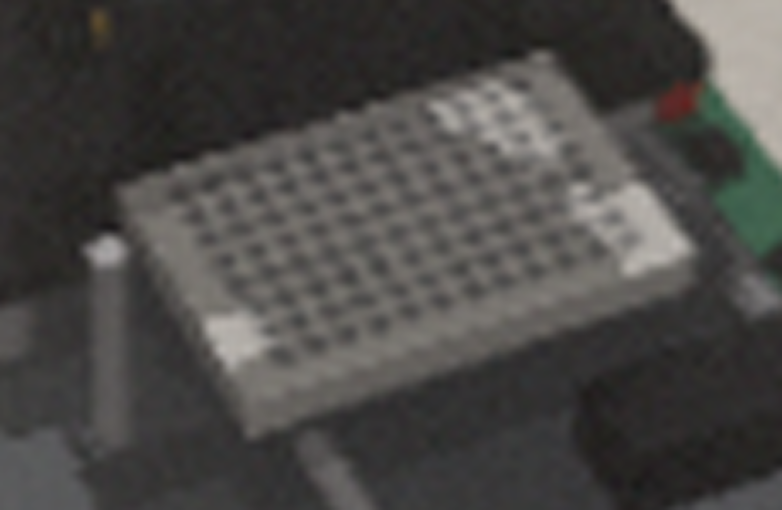

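```bash
python3 - <<'E'
from pl import *
def cv(l,s,x,y): return (np.array(l,float)+.5)/s-.5+[x,y]
def f(l,s,x0,y0): return (np.array(l,float)+.5)/s-.5+[x0,y0]
a=f(cv([(340,193),(295,493)],2.3,390,230),2.5,80,60); p=f(cv([(210,538)],2.3,390,230),2.5,80,60)
print('top lead',tr(ray('top',a,.0685))*1e3,'pin',tr(ray('top',p,.105))*1e3)
pts('side',cv([(118,190),(545,55),(697,250),(248,412)],3.4,120,270),.0685,3,200,100)
print(tr(ray('side',f(cv([(105,245)],3.4,120,270),3,200,100),.105))*1e3)
E
```

```text
top lead [[ 62.21704599 -74.7626581 ]
 [-65.34487016 -75.45256722]] pin [[-90.17330331 -43.71858047]]
side [[-65.5, 5.2], [60.0, 5.6], [62.1, -77.5], [-67.0, -81.2]] [ -2.6 -37. ]
  L 125.6 ang 0.2
  L 83.1 ang -88.6
  L 129.1 ang -178.3
  L 86.5 ang 89.0
[[-89.75066577 -46.33944831]]
```

drive_tool([
  [0,[-0.5,-3,0],0],
  [0,[-1.1,-6,0],0],
  [0,[-1.6,-9,0],0],
  [0,[-2.2,-12,0],0],
  [0,[-2.2,-12,0],0],
])

```text
time_s: 18.9
position: [0.5497, 0.0283, 0.0606]
tool_rot: [180.0, 0.0, 79.6]
force: [-0.5, 0.3, 1.0]
width: 0.087
```

```bash
python3 look.py 13;python3 - <<'E'
from h import *
a=cv2.imread('pics/t13.png')[230:490,390:590];b=cv2.imread('pics/s13.png')[270:420,120:350]
cv2.imwrite('pics/c13.png',cv2.resize(a,None,fx=2.3,fy=2.3,interpolation=cv2.INTER_CUBIC))
cv2.imwrite('pics/d13.png',cv2.resize(b,None,fx=3.4,fy=3.4,interpolation=cv2.INTER_CUBIC))
E
```

```text
19.0 0.000332517398886703 0.008202748394376734 0.060624697341089204 [0.15109537 0.19588505 1.07239881]
```

View pics/c13.png

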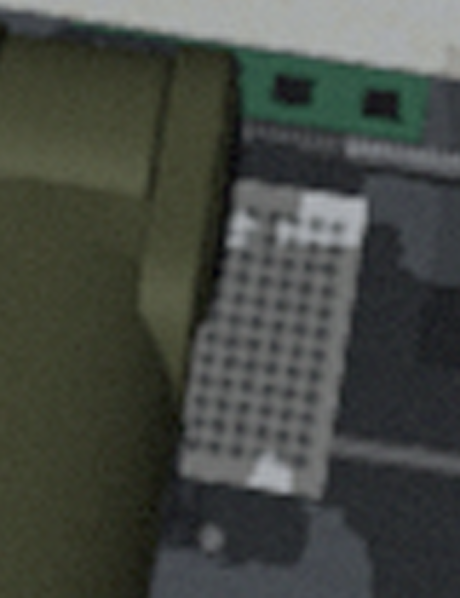

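View pics/d13.png

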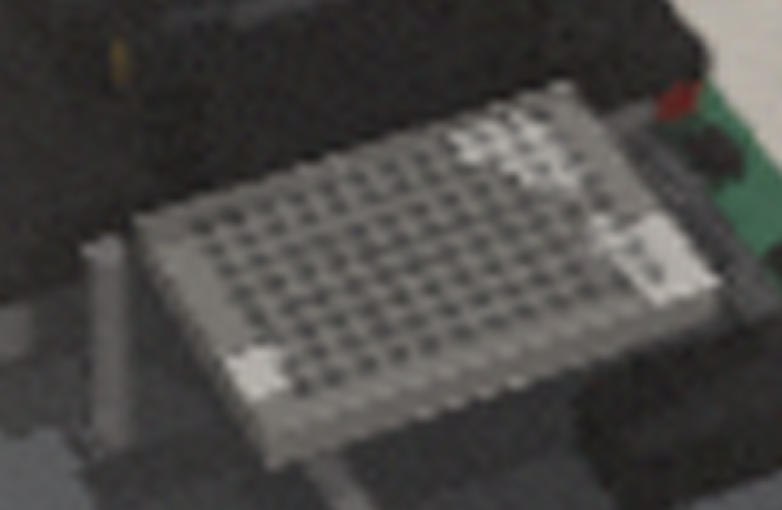

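drive_tool([
  [0,[0.7,4,0],0],
  [0,[2,12,0],0],
  [0,[2,12,40],0],
  [0.3,[0,12,90],10],
  [0.5,[-20,12,110],20.5],
])

```text
time_s: 19.62
position: [0.532, 0.0413, 0.1736]
tool_rot: [179.7, 0.1, 100.5]
force: [-0.1, 0.6, 0.1]
width: 0.0742
```

drive_tool([
  [0.6,[-15,-10,0],10.5],
  [0.73,[-30,-20,0],21],
  [0.73,[-45,-30,0],31.5],
  [0.73,[-60,-40,0],42],
  [0.73,[-75,-48,0],52.5],
])

```text
time_s: 20.25
position: [0.4544, -0.0071, 0.1707]
tool_rot: [180.0, 0.0, 153.0]
force: [-0.5, -0.9, 0.6]
width: 0.0267
```

drive_tool([
  [0.73,[0,0,0],10.5],
  [0.73,[0,0,0],17],
  [0.73,[0,0,0],17],
])

```text
time_s: 20.62
position: [0.4549, -0.0067, 0.1708]
tool_rot: [180.0, 0.0, 169.6]
force: [-0.6, 0.2, 0.9]
width: 0.0235
```

```bash
python3 look.py 14;python3 - <<'E'
from h import *
s=telemetry.read_state();print(s['position'],s['tool_rot'])
crop(eyes.snapshot('wrist'),0,0,560,420,1,'pics/w14.png')
E
```

```text
20.725 -0.0866470203739141 -0.043700468833140715 0.17068729629833235 [ 0.51938245 -0.38638776 -0.48399274]
[ 0.45489629 -0.00687035  0.1706873 ] [1.79988107e+02 1.14433866e-02 1.69524921e+02]
```

View pics/s14.png

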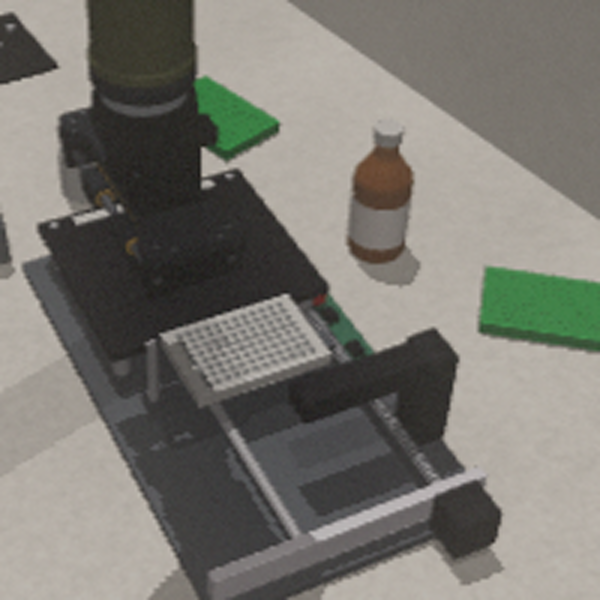

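View pics/t14.png

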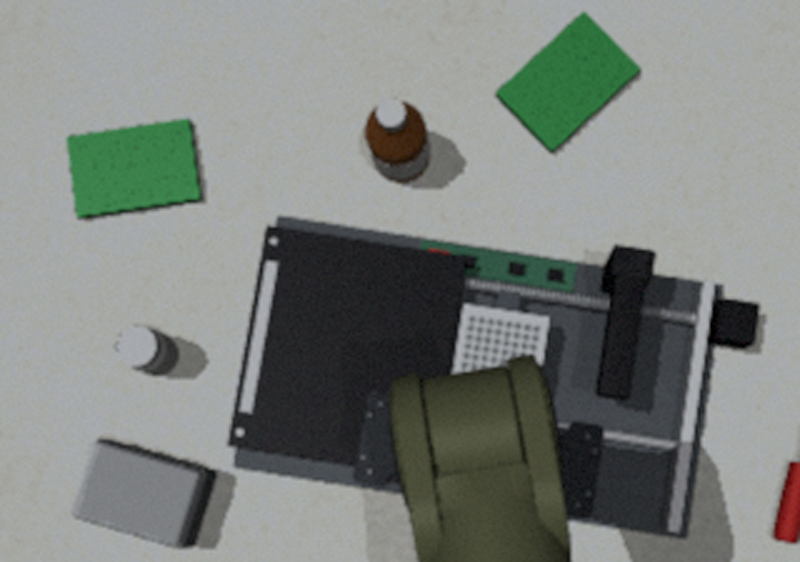

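View pics/w14.png

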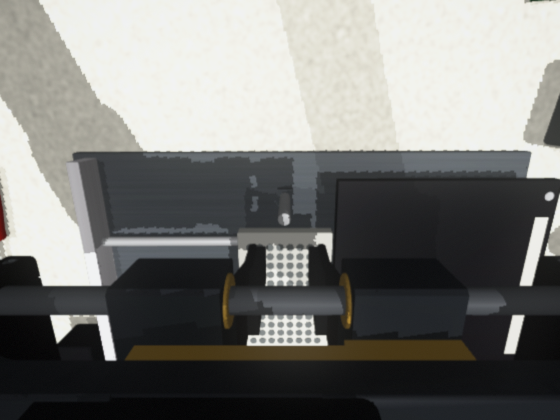

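```bash
python3 - <<'E'
from h import *
a=cv2.imread('pics/w14.png')[190:360,200:370]
cv2.imwrite('pics/wc14.png',cv2.resize(a,None,fx=3.5,fy=3.5,interpolation=cv2.INTER_CUBIC))
b=cv2.imread('pics/s14.png')[280:420,120:350]
cv2.imwrite('pics/d14.png',cv2.resize(b,None,fx=3.4,fy=3.4,interpolation=cv2.INTER_CUBIC))
E
```

```text
(no output)
```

View pics/wc14.png

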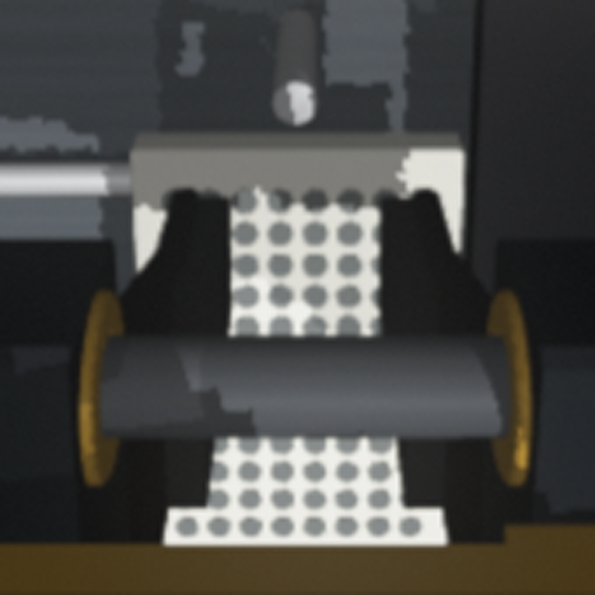

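View pics/d14.png

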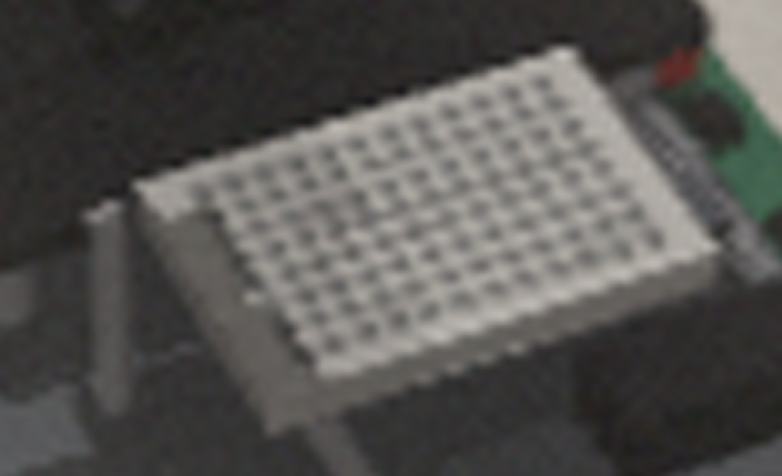

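```bash
python3 - <<'E'
from pl import *
f=lambda l,s,x,y:(np.array(l,float)+.5)/s-.5+[x,y]
w=f([(133,148),(465,148),(165,543),(447,543)],3.5,200,190)
print('plate',tr(ray('wrist',w,.068))*1e3,'pin',tr(ray('wrist',f([(295,102)],3.5,200,190),.105))*1e3, 'deck',tr(ray('wrist',f([(477,100)],3.5,200,190),.055))*1e3)
q=lambda l:f(f(l,3.4,120,280),3,200,100)
w=tr(ray('side',q([(133,187),(570,47),(720,247),(268,405)]),.068))*1e3;print('side',w,w.mean(0))
print(tr(ray('side',q([(103,212)]),.105))*1e3)
f2=lambda l:f(l,2.5,80,60)
print('top',tr(ray('top',f2([(462,304),(549,314)]),.068))*1e3)
a=tr(ray('top',f(f([(368,200),(322,498)],2.3,390,230),2.5,80,60),.068))*1e3
print('top13 lead',a,'pin',tr(ray('top',f(f([(210,538)],2.3,390,230),2.5,80,60),.105))*1e3)
E
```

```text
plate [[-65.401949   -87.15185841]
 [-65.28401968  -3.10479308]
 [ 54.21190229 -83.54441715]
 [ 54.31776177  -3.4585745 ]] pin [[-89.84551271 -45.71619287]] deck [[-73.78956424   1.48331875]]
side [[-66.31179563  -6.54621148]
 [ 61.75096607  -5.94748376]
 [ 62.36711672 -89.48616208]
 [-66.05429399 -91.21409067]] [ -2.0620017 -48.298487 ]
[[-90.33408438 -46.45691555]]
top [[ 60.17215667  -1.05686495]
 [ 63.66555119 -85.78044997]]
top13 lead [[ 61.1926815  -86.86171037]
 [-65.6253949  -86.89376228]] pin [[-90.17330331 -43.71858047]]
```

drive_tool([
  [0.73,[-3,-1.5,0],0],
  [0.73,[-3,-1.5,-30],0],
  [0.73,[-3,-1.5,-60],0],
  [0.73,[-3,-1.5,-90],0],
  [0.73,[-3,-1.5,-90],0],
])

```text
time_s: 21.4
position: [0.4498, -0.0093, 0.079]
tool_rot: [-179.8, -0.2, 169.5]
force: [-0.8, -0.1, 0.1]
width: 0.0237
```

```bash
python3 look.py 15;python3 - <<'E'
from h import *
a=eyes.snapshot('wrist');crop(a,150,150,420,350,2.5,'pics/w15.png')
E
```

```text
21.5 -0.08903166485976802 -0.046244270971558296 0.0812242609168654 [ 0.4374688  -0.23846209  0.97675777]
```

View pics/w15.png

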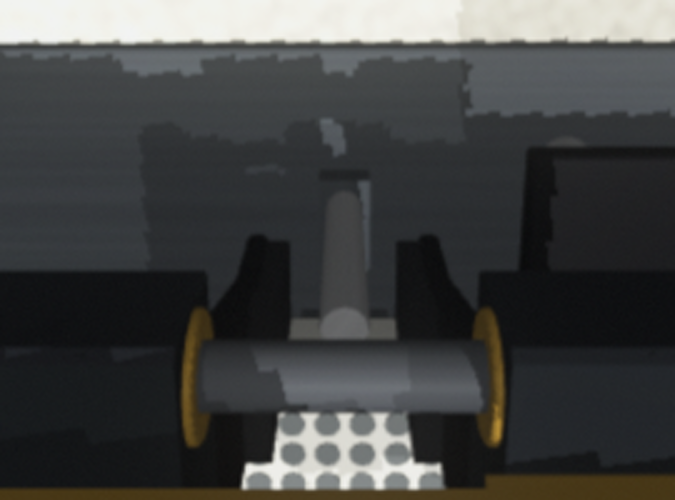

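View pics/s15.png

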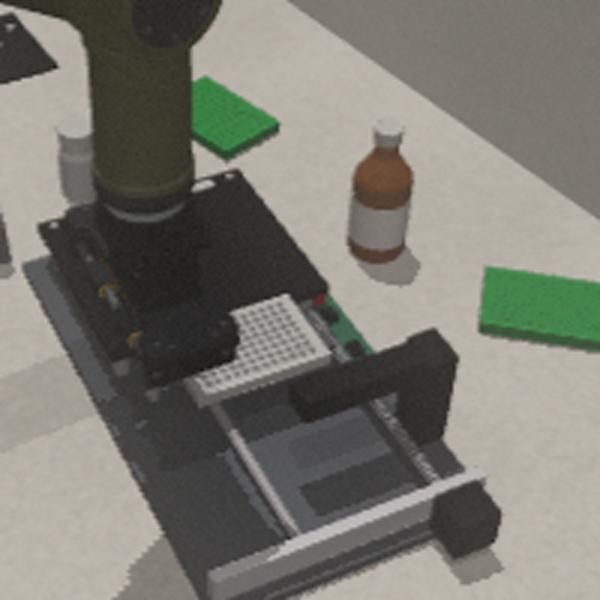

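drive_tool([
  [0.73,[-0.5,-3,0],0],
  [0.73,[-1,-5.5,0],0],
  [0.73,[-1.5,-8,0],0],
  [0.73,[-2,-11,0],0],
  [0.73,[-2.7,-15,0],0],
])

```text
time_s: 22.18
position: [0.4495, -0.0232, 0.081]
tool_rot: [179.9, 0.0, 169.7]
force: [-0.6, 3.3, 3.5]
width: 0.0236
```

drive_tool([
  [0.73,[-0.7,-4,0],0],
  [0.73,[-1.5,-8,0],0],
  [0.73,[-2.2,-12,0],0],
  [0.73,[-2.9,-16,0],0],
  [0.73,[-3.7,-20,0],0],
])

```text
time_s: 22.8
position: [0.4456, -0.044, 0.0807]
tool_rot: [180.0, 0.0, 169.6]
force: [2.3, 2.4, 2.1]
width: 0.0234
```

```bash
python3 look.py 16
```

```text
22.9 -0.08940715366758055 -0.08258831665973311 0.08048219833398151 [0.82039333 0.38999062 1.41642731]
```

View pics/s16.png

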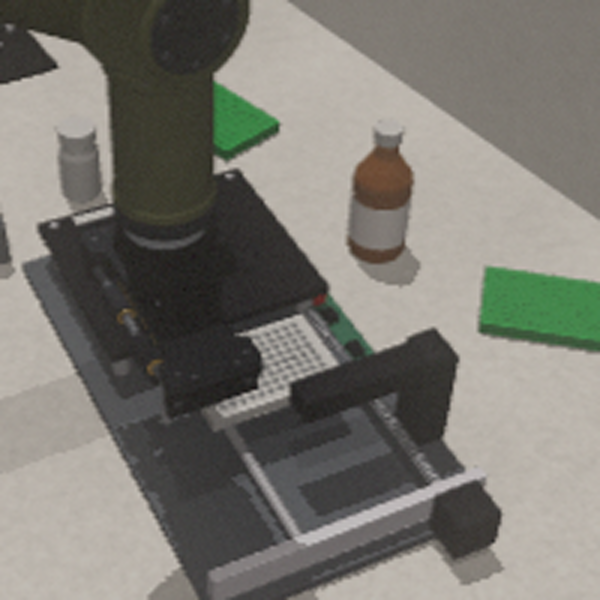

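drive_tool([
  [0.73,[-0.6,-3,0],0],
  [0.73,[-1.3,-7,0],0],
  [0.73,[-2,-11,0],0],
  [0.73,[-2.7,-15,0],0],
  [0.73,[-3.6,-20,0],0],
])

```text
time_s: 23.52
position: [0.4416, -0.0639, 0.0805]
tool_rot: [180.0, -0.0, 169.6]
force: [2.2, 2.2, -0.5]
width: 0.0237
```

drive_tool([
  [0.73,[-0.7,-4,0],0],
  [0.73,[-1.5,-8,0],0],
  [0.73,[-2.2,-12,0],0],
  [0.73,[-2.9,-16,0],0],
  [0.73,[-3.7,-20,0],0],
])

```text
time_s: 24.15
position: [0.4379, -0.084, 0.0805]
tool_rot: [-180.0, -0.0, 169.6]
force: [2.2, 4.0, -1.3]
width: 0.0235
```

drive_tool([
  [0.73,[-0.7,-4,0],0],
  [0.73,[-1.5,-8,0],0],
  [0.73,[-2.2,-12,0],0],
  [0.73,[-2.9,-16,0],0],
  [0.73,[-3.7,-20,0],0],
])

```text
time_s: 24.78
position: [0.4343, -0.104, 0.0805]
tool_rot: [180.0, -0.0, 169.6]
force: [2.5, 2.7, -2.7]
width: 0.0234
```

```bash
python3 look.py 17
```

```text
24.875 -0.08950261299465628 -0.14352155862974758 0.08058630140446262 [ 0.61120067  1.1865835  -0.80219089]
```

View pics/s17.png

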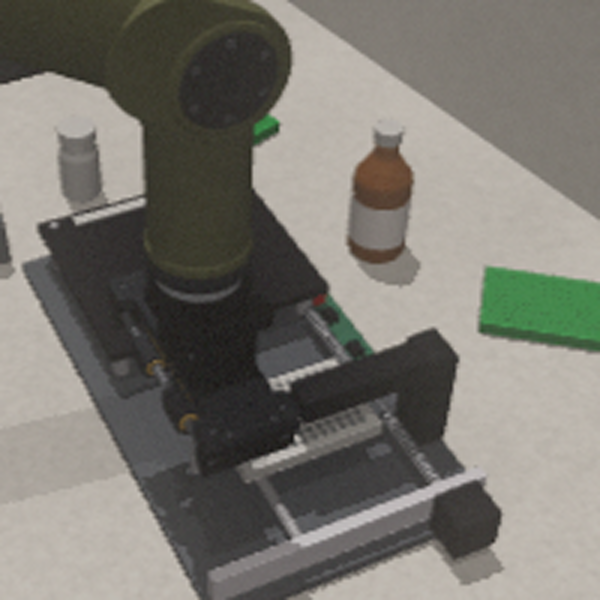

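drive_tool([
  [0.73,[-0.6,-3,0],0],
  [0.73,[-1.1,-6,0],0],
  [0.73,[-1.6,-9,0],0],
  [0.73,[-2.2,-12,0],0],
  [0.73,[-2.7,-15,0],0],
])

```text
time_s: 25.5
position: [0.4315, -0.1189, 0.0806]
tool_rot: [180.0, -0.0, 169.6]
force: [0.9, 3.6, 0.5]
width: 0.0234
```

drive_tool([
  [0.73,[-0.3,-1.5,0],0],
  [0.73,[-0.5,-3,0],0],
  [0.73,[-0.7,-4,0],0],
  [0.73,[-0.9,-5,0],0],
  [0.73,[-0.9,-5,0],0],
])

```text
time_s: 26.12
position: [0.4307, -0.1236, 0.0805]
tool_rot: [180.0, -0.0, 169.6]
force: [0.1, 3.2, 0.2]
width: 0.0238
```

drive_tool([
  [0.73,[-0.2,-1,0],0],
  [0.73,[-0.4,-2,0],0],
  [0.73,[-0.5,-3,0],0],
  [0.73,[-0.5,-3,0],0],
])

```text
time_s: 26.62
position: [0.4307, -0.1238, 0.0805]
tool_rot: [179.8, -0.0, 169.7]
force: [0.6, 10.6, 1.2]
width: 0.0234
```

Stop reached (force rises, no motion). Release the press, lift and clear.

drive_tool([
  [0.73,[0.5,4,0],0],
  [0.73,[0.9,7.5,0],0],
  [0.73,[0.9,7.5,40],0],
  [0.73,[0.9,7.5,90],0],
  [0.73,[0.9,40,120],0],
])

```text
time_s: 27.25
position: [0.4323, -0.0894, 0.2032]
tool_rot: [180.0, 0.2, 169.3]
force: [0.5, 1.1, 0.3]
width: 0.0231
```

drive_tool([
  [0.73,[0,60,0],0],
  [0.73,[0,120,0],0],
  [0.73,[0,180,0],0],
  [0.73,[-15,240,0],0],
  [0.73,[-30,290,0],0],
])

```text
time_s: 27.88
position: [0.4011, 0.2047, 0.2005]
tool_rot: [-180.0, 0.1, 169.6]
force: [0.6, 0.4, 1.0]
width: 0.0233
```

```bash
python3 look.py 18;python3 - <<'E'
from h import *
a=cv2.imread('pics/t18.png')[230:490,450:720]
cv2.imwrite('pics/c18.png',cv2.resize(a,None,fx=2.3,fy=2.3,interpolation=cv2.INTER_CUBIC))
b=cv2.imread('pics/s18.png')[280:500,130:400]
cv2.imwrite('pics/d18.png',cv2.resize(b,None,fx=2.7,fy=2.7,interpolation=cv2.INTER_CUBIC))
E
```

```text
27.975 -0.18013241277431666 0.15785712835197893 0.20017917533786023 [ 0.10681139 -1.60718125  0.8964844 ]
```

View pics/c18.png

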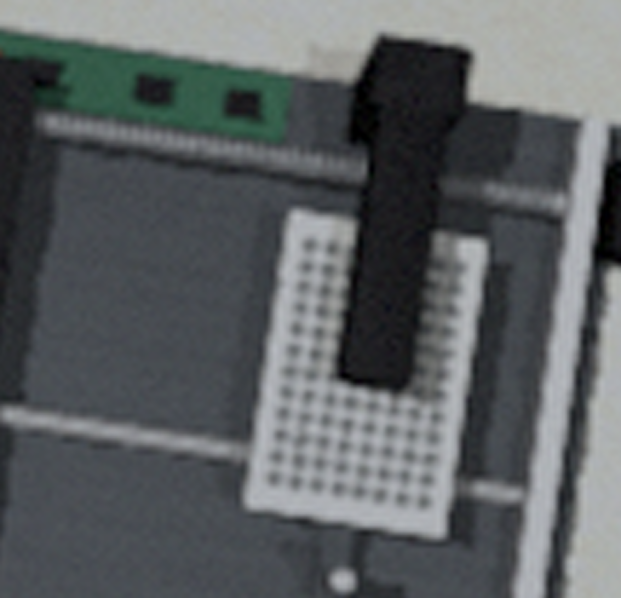

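View pics/d18.png

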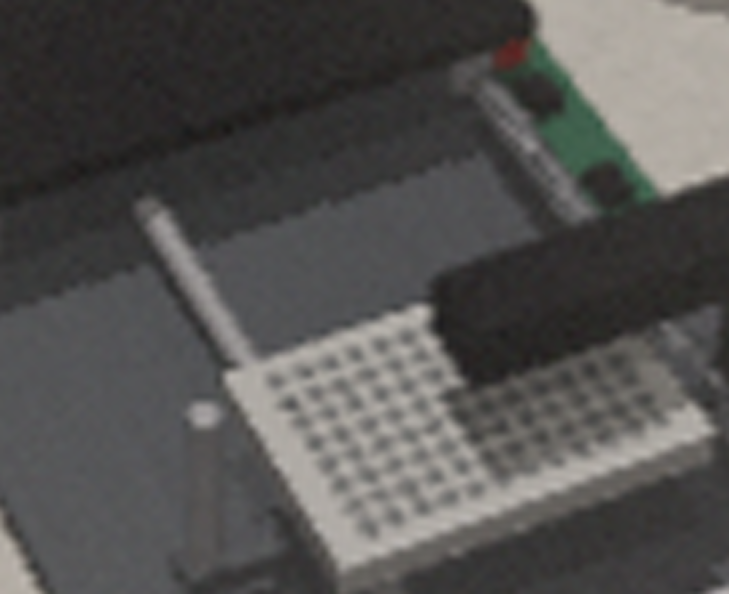

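```bash
python3 - <<'E'
from pl import *
f=lambda l,s,x,y:(np.array(l,float)+.5)/s-.5+[x,y]
q=lambda l:f(f(l,2.3,450,230),2.5,80,60)
w=tr(ray('top',q([(289,209),(489,240),(446,538),(245,506)]),.068))*1e3
print(w,w.mean(0),np.degrees(np.arctan2(*(w[0]-w[3])[::-1])),'pin',tr(ray('top',q([(343,580)]),.105))*1e3)
q=lambda l:f(f(l,2.7,130,280),3,200,100)
w=tr(ray('side',q([(228,375),(717,428),(345,572)]),.068))*1e3;print(w,(w[0]+w[1])/2,'pin',tr(ray('side',q([(205,412)]),.105))*1e3)
E
```

```text
[[  61.29136047 -111.95560712]
 [  61.41944461 -196.94560394]
 [ -65.05078404 -197.13412819]
 [ -64.95150078 -112.50210278]] [  -1.82286994 -154.63436051] 0.24802748700159438 pin [[ -89.81740271 -154.19261239]]
[[ -63.42110155 -116.9545504 ]
 [  62.7219387  -198.64480646]
 [ -64.6176873  -200.97778879]] [  -0.34958143 -157.79967843] pin [[ -89.50529278 -157.03709676]]
```

View pics/t18.png

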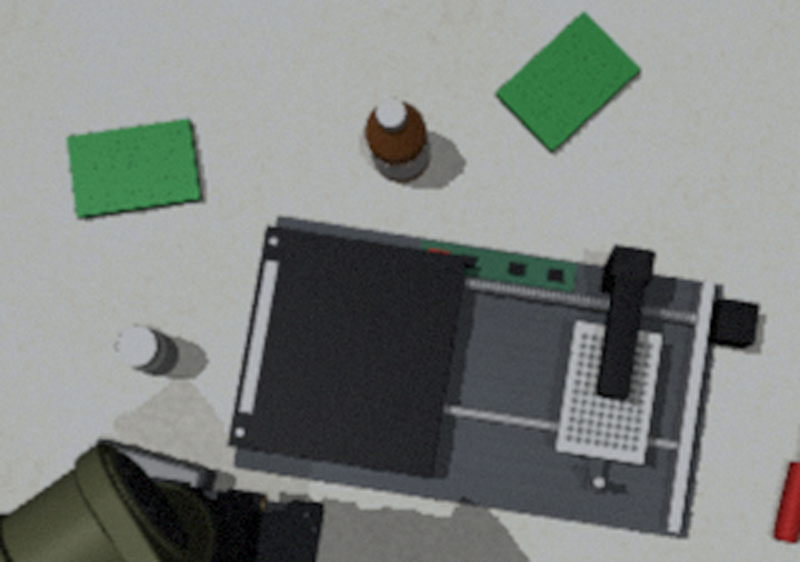

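```bash
python3 -c "
from bench import ticket;print(ticket.hand_in())"
```

```text
the job is handed in; nothing more can be done
None
```

I've handed the job in: the carriage is home with the plate lying square and centred on its bar, and the arm is clear of everything. The run took about 28 s of the 72 s allowed. The hand-in gave no verdict.

**What I did:**
1. I drew the carriage to its docked stop by the pin.
2. I squared the plate with a two-finger push from behind. It drifted about 20 mm along +x, so I pushed it back from the far side.
3. I pushed it square across the gap onto the bar, then moved the carriage slowly to its home stop by the pin and withdrew the arm.

**Last checks, from the pictures before handing in:**

| Check | Top camera | Side camera | Allowed |
|---|---|---|---|
| Plate off the bar's centre, along x | about -2 mm | about -1 mm | 8 mm |
| Plate off the bar's centre, along y | about -0.5 mm | about -0.8 mm | 8 mm |
| Plate out of square | about 0.25° | not measured | 5.7° (0.1 rad) |
| Carriage travel from docked | about 110.5 mm | about 110.6 mm | over 104 mm |

- **Home stop:** the force rose to about 10 N with no further movement, so the carriage is at its stop.
- **Other objects:** the bottle and jar look unmoved in the last top picture. The tip box was partly hidden by the arm and only the end of the screwdriver was in view; the arm never came near the screwdriver.
- **Disagreement:** the cameras differ by 2–3 mm on absolute y, so I judged the fit by the plate's position relative to the pin. There they agree to within about 2.5 mm docked and 0.5 mm at home.

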